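# Change over the stack-drilling saddle

### The arm

A 6-joint arm with a two-finger parallel gripper is mounted at the origin on a cart in front of the work surface, level with it; the furniture and walls round the work are solid. World frame = base frame: x ahead of the robot, y to its left, z up, the work surface at z = 0. Lengths are in m, angles in rad, forces in N, time in s.
With the tool pointing down it reaches from about 0.275 to 0.75 m from the base axis. Payload 10.2 kg.
Tool frame: the origin (TCP) lies between the finger pads; the fingertips stand ahead of it and the grasp point (between the pads) lies 5 mm behind it (arm.tip_extent is the z of the fingertips in the tool frame, in m); z points along the fingers, y is the line along which they close (so a half turn about z gives the same grasp; the last joint's range is limited). The gripper opens to 85 mm and grips with 20 to 120 N. Pads are 22 mm wide; open, the fingers measure 114 mm over their backs; the gripper's body (76 mm by 85 mm) begins 54 mm behind the grasp point. The pads swing forward as they close: fully open they stand 13 mm farther back than shut.
Start: joints at [-1.349, 0.313, 1.498, -0, 1.331, -0.223], TCP at [0.226, -0.474, 0.245] pointing down, gripper open.
Joint ranges: [-2.94, 2.94], [-0.97, 2.17], [0.19, 2.56], [-1.23, 4.37], [0.02, 3.11], [-2.88, 2.88]. Speed limits (rad/s): [2.39, 2.39, 3.01, 3.14, 3.14, 3.14].

### API

Orientations are given as a unit quaternion [w, x, y, z].
In Python, from cell import observe, optics, workorder, spotter, arm gives the robot as it stands. The module is installed in compiled form; this text tells all that it offers.
- The arm moves only by the tool servo_tool, never from a script. Its argument "deltas" is a list of rows, each a list of 7 numbers: the turn, a rotation vector about the tool's x, y, z in degrees, then the shift along the tool's x, y, z in cm, then the finger opening in cm, from 0 to 8.54. A call has 1 to 20 rows; each row is the pose to reach, as a shift and turn from the pose commanded when the call began, along the tool's axes at that moment; what a row does not reach only later rows make up. A row lasts 1/12 s, in which the tool goes at most 41.7 mm and 7.16 degrees, less where a joint would pass 70% of its speed; a pose out of reach is approached as far as the arm can. A call with a gripper value outside its range is refused whole. The fingers move at their own pace and stop on an object; "squeeze" is the grip in N (left out, the last holds). Time passes only in rows, so rows that repeat a pose let the fingers close. It gives the time, the measured TCP pose, the force, the opening and the grip force at its end, in the units of the state.
- observe(): the state, without advancing time (a new reading comes with each control period).
- optics.grab_frame(name): name is "scene" or "top" or "wrist"; returns the picture (420x560x3 uint8, red, green, blue); there is no depth.
- optics.get_calibration(name): a dict with "fx", "fy", "cx", "cy" (pixels), "position" and "rotation" of the camera in the world; the wrist camera has in their place "mount" (4x4, takes a point from camera to tool coordinates, whose origin is the TCP and whose axes are the flange's). Camera axes: x right, y up, looking along -z (the intrinsics and any distortion apply to the point x, -y, -z); pixel columns grow to the right and rows downward; lengths in m; the calibration is good to about 2 mm. A picture is of the moment at which its call begins: read the wrist's pose just before it. get_calibration takes no time and is no camera call.
- workorder.finish_job(): hands the job in; it is judged then, once.
Trained networks look in the newest picture that a camera, given by its name, has taken for a name from the list of things; names that differ only in an ending like _2 or _b are one class to them, and where a whole thing is asked for, a point or a joint stands for the part that bears it (a point fixed in the world has none). Each returns a list of dicts, best first, with "confidence" (0 to 1); they miss things now and then, are a little off and sometimes report something else, mostly with a low value. They report only what shows in the picture. A call takes as long as a camera call.
- spotter.search_frame(thing, camera): "bbox" ([left, top, width, height] as shares, 0 to 1, of the picture: columns of its width, rows of its height, round what is visible of it).
- spotter.mark_of(thing, camera): "centre" ([row, column] as shares, 0 to 1, of the picture: columns of its width, rows of its height: a listed point, or the origin of a listed thing).
The state is a dict: "t": time; "q": joint angles; "qd": joint speeds; "joint_torque": joint torques, N m; "position": TCP position; "ee_rot": TCP orientation; "contact_force": force on the tool from outside, world axes, zero at the start; "wrist_torque": the same for the moment, N m; "opening": opening from 0.0 (shut) to 1.0 (fully open); "grasp_force": force on a finger pad.
Only numpy, scipy, OpenCV 4.12 (cv2) and the standard library are available. Lean on these libraries where they do the work, as an engineer would, in place of code of your own. Each camera call takes 0.05 s, during which the arm holds its last target. There are 200 camera calls.

### The job

Change over the drilling saddle: swing the hold-down arm up and over until it stays open, lift off the wooden cap and nest the drilled angle bracket that sits under it squarely over the finished bracket on the maple board. Then nest all the undrilled brackets from the bench roof-fashion on the saddle, one over the other, legs aligned and centred along its ridge, set the cap back on top and lower the arm until its nose rests on the cap. Leave the mug and the tape measure where they stand.

Things in the scene. Friction and masses are not known exactly. Their poses are not given: they have to be found in the camera images.
- saddle: fixed fixture: steel base plate 190 x 110 x 12 mm (x -65 to +125 mm, y +-55 mm from the origin) with a pillar and on it a 36 mm square bar on edge: a 90 degree ridge 40 mm long along the fixture's y. Origin on the bench below the middle of the ridge. On its +x side two grey hinge cheeks (x 67 to 93, y +-24, 153 mm high).
- ridge (a point): middle of the ridge, 90 mm above the bench, axes as the saddle's. A bracket nested on the ridge has its origin 59 mm above the bench, each further one 8.5 mm higher; the cap on n brackets has its origin at 72 + 8.5 n mm.
- hold_arm (a joint): angle of the hold-down arm (rad): 0 is level over the ridge, pointing to the saddle's -x; grows as it swings up and back; upright 1.57, back stop 1.75, lower stop -0.16. No catch: its weight (0.35 kg, damped) drops it shut if let go below about 1.5 and holds it back beyond 1.65. On the cap over 1, 2, 3 brackets it rests near -0.10, 0, +0.10.
- hinge (a point): axis of the arm's hinge, parallel to the saddle's y, 80 mm to +x of the ridge and 141 mm above the bench.
- handle (a point): middle of the arm's cross handle, a round bar 12 mm thick, 100 mm long, parallel to the saddle's y; with the arm level it lies 125 mm to -x of the hinge axis and 15 mm above it. The arm (26 mm wide) meets it in the middle: pinch it about 32 mm to either side. It turns freely between the fingers.
- nose (a point): lowest point (arm level) of the round rubber nose, radius 8 mm, under the arm, 80 mm from the hinge axis: it comes down on the middle of the cap.
- cap: wooden pressure cap 52 x 68 x 38 mm (x, y, z) with a 90 degree V, 18 mm deep, along y underneath, flat on top. Origin at the middle of its underside. At the start on the drilled bracket under the arm. Take it across its 68 mm length, fingertips no lower than 19 mm below its top; it stands by itself on its two feet.
- drilled: aluminium angle bracket with a hole in each leg, at the start on the saddle under the cap. Legs 50 x 50 mm, 6 mm thick, 62 mm long along y, 0.1 kg; stands like a roof, corner up, 39.6 mm high, 71 mm wide. Origin midway between its feet, z to the corner; inner corner 31.1 mm above the origin. Take it end to end near the corner.
- finished: a bracket of the same size, with a hole in each leg, standing like a roof on the maple board; same axes. The drilled bracket nested over it has its origin 8.5 mm higher.
- board: maple board lying on the bench, 297 x 137 x 30 mm (x, y, z), fixed; origin at the middle of its underside.
- blank_1: undrilled bracket of the same size and axes, standing like a roof on the bench; one of two or three.
- blank_2: undrilled bracket, as blank_1.
- blank_3: undrilled bracket, as blank_1.
- tape_measure: yellow tape measure standing on the bench, 44 x 81 x 68 mm, a bystander; origin under its middle.
- mug: white spotted mug, 82 x 114 x 91 mm, a bystander; origin under its middle.

How it is judged:
On the way, in this order (a step that is already met when the one before it is completed fails the run):
1. the hold-down arm is swung up and over (value of joint hold_arm above 1.5 rad), for 0.2 s.
2. the drilled bracket is nested over the finished one on the board (x of drilled in the frame of finished between -0.006 and 0.006 m and y of drilled in the frame of finished between -0.008 and 0.008 m and z of drilled in the frame of finished between 0.005 and 0.0125 m and angle between the y axis of drilled and the y axis of finished, either way round below 0.12 rad and angle between drilled's own z axis and vertical below 0.08 rad and z of finished in the frame of board between 0.026 and 0.034 m and angle between finished's own z axis and vertical below 0.06 rad and linear speed of drilled below 0.02 m/s), for 0.2 s.
3. all undrilled brackets are nested on the saddle (x of blank_1 in the frame of ridge between -0.005 and 0.005 m and y of blank_1 in the frame of ridge between -0.007 and 0.007 m and z of blank_1 in the frame of ridge between -0.035 and -0.008 m and angle between the y axis of each of blank_1, blank_2, blank_3 and the y axis of ridge, either way round below 0.08 rad and angle between each of blank_1, blank_2, blank_3's own z axis and vertical below 0.08 rad and linear speed of each of blank_1, blank_2, blank_3 below 0.02 m/s and x of blank_2 in the frame of ridge between -0.005 and 0.005 m and y of blank_2 in the frame of ridge between -0.007 and 0.007 m and z of blank_2 in the frame of ridge between -0.035 and -0.008 m and x of blank_3 in the frame of ridge between -0.005 and 0.005 m and y of blank_3 in the frame of ridge between -0.007 and 0.007 m and z of blank_3 in the frame of ridge between -0.035 and -0.008 m), for 0.2 s.
4. the cap sits on the stack (x of cap in the frame of ridge between -0.006 and 0.006 m and y of cap in the frame of ridge between -0.01 and 0.01 m and z of cap in the frame of ridge between -0.005 and 0.012 m and angle between the y axis of cap and the y axis of ridge, either way round below 0.1 rad and angle between cap's own z axis and vertical below 0.08 rad and linear speed of cap below 0.02 m/s), for 0.2 s.
5. the arm's nose rests on the cap (all of step 4 and z of nose in the frame of cap below 0.042 m and value of joint hold_arm below 0.18 rad), for 0.2 s.
At the end, for the whole second after the job is handed in: Drilled bracket nested over the finished one on the board (6 mm across, 8 mm along, 0.12 rad); all undrilled ones nested upright on the ridge (5 mm, 7 mm, 0.08 rad of its middle); cap level on them (6 mm, 10 mm, 0.1 rad); arm down, nose within 4 mm of the cap's top; all at rest (all of step 2 and all of step 3 and all of step 5); the robot touches nothing.
It fails at once if the mug or the tape measure is moved more than 30 mm or tipped (distance of any of mug, tape_measure from where it was at the start of the episode above 0.03 m or angle between any of mug, tape_measure's own z axis and vertical above 0.4 rad).
Of blank_1, blank_2, blank_3 only 2 to 3 are there at a start; the rules pass over those that are not, and their reading is None.
At some moment in a run one of finished may be knocked a few centimetres aside while the robot is not near it.
It also fails if it takes over 210 s, if anything falls off the work surface, if the arm or the gripper's body presses on something with over 40 N, if the wrist force passes 120 N, or if a joint passes its speed limit or range.

## Working session

There is one attempt and no reset: what is moved stays moved. The work goes in short steps, Python scripts to look and compute and a tool call to move; the robot and the scene stay as the last step left them, time stands still between calls to the robot, and variables do not carry over. Pictures are saved under pics/ and viewed, at most 14 in all, crops included, and the job is handed in when it is done.

Besides the shell and the picture viewer there is one more tool, called as name(argument=value, ...), one argument or row to a line, values as JSON. servo_tool: Moves the arm, as the interface text tells. Its arguments: {"type":"object","properties":{"deltas":{"type":"array"},"squeeze":{"type":"number"}},"required":["deltas"]}

```bash
mkdir -p pics
cat > h.py <<'E'
import numpy as np, cv2, sys
from cell import observe, optics, workorder, spotter, arm
from scipy.spatial.transform import Rotation as R
def quat(q): return R.from_quat([q[1],q[2],q[3],q[0]])
def campose(name,s=None):
    c=optics.get_calibration(name)
    if 'mount' in c:
        s=s or observe(); M=np.eye(4); M[:3,:3]=quat(s['ee_rot']).as_matrix(); M[:3,3]=s['position']
        T=M@np.array(c['mount'])
        return c,T[:3,:3],T[:3,3]
    r=np.array(c['rotation']); 
    if r.size==4: r=quat(r).as_matrix()
    return c,r.reshape(3,3),np.array(c['position'])
def ray(name,row,col,s=None):
    c,Rm,p=campose(name,s); u=col*560; v=row*420
    d=np.array([(u-c['cx'])/c['fx'],-(v-c['cy'])/c['fy'],-1.]); d=Rm@d
    return p,d/np.linalg.norm(d)
def proj(name,P,s=None):
    c,Rm,p=campose(name,s); x=Rm.T@(np.asarray(P)-p)
    return c['fx']*x[0]/-x[2]+c['cx'], c['fy']*-x[1]/-x[2]+c['cy']
def atz(rp,z):
    p,d=rp; return p+d*(z-p[2])/d[2]
def tri(rays):
    A=np.zeros((3,3)); b=np.zeros(3)
    for p,d in rays:
        m=np.eye(3)-np.outer(d,d); A+=m; b+=m@p
    X=np.linalg.solve(A,b)
    return X,[np.linalg.norm((np.eye(3)-np.outer(d,d))@(X-p)) for p,d in rays]
def snap(name,f): 
    im=optics.grab_frame(name); cv2.imwrite('pics/'+f,im[:,:,::-1]); return im
E
python3 - <<'E'
from h import *
s=observe(); print(s['position'],s['ee_rot'],arm.tip_extent)
a=snap('scene','s0.png'); b=snap('top','t0.png')
for n in ('scene','top','wrist'):
    c=optics.get_calibration(n); print(n,c)
for th in ['ridge','hinge','handle','nose','cap','drilled','finished','board','blank_1','tape_measure','mug','saddle']:
    for n in ('scene','top'):
        print(th,n,[(np.round(k['centre'],4).tolist(),round(k['confidence'],2)) for k in spotter.mark_of(th,n)][:5])
E
```

```text
[ 0.22581798 -0.47368203  0.24472925] [-6.56475090e-04  9.75374577e-01  2.20553855e-01 -2.57221365e-06] 0.014
scene {'fx': 475.9649892594829, 'fy': 475.9649892594829, 'cx': 283.74047925029885, 'cy': 216.88906153859966, 'position': array([-0.29607121,  0.63125325,  0.64553103]), 'rotation': array([-0.35993131, -0.23338798,  0.46932437,  0.7718252 ])}
top {'fx': 519.3271689514885, 'fy': 519.3271689514885, 'cx': 264.22087202886587, 'cy': 214.86453148860454, 'position': array([ 3.63783304e-01, -6.09267051e-04,  1.47444127e+00]), 'rotation': array([-0.69652271, -0.04140815,  0.04276185,  0.71506147])}
wrist {'fx': 297.9199184961239, 'fy': 297.9199184961239, 'cx': 281.6271556699524, 'cy': 210.2786066351264, 'mount': array([[-3.00304720e-04,  9.48613126e-01,  3.16438061e-01,
         8.12190478e-02],
       [ 9.99999906e-01,  1.85984762e-04,  3.91473469e-04,
         5.90688390e-04],
       [ 3.12504214e-04,  3.16438149e-01, -9.48613093e-01,
        -1.28163723e-01],
       [ 0.00000000e+00,  0.00000000e+00,  0.00000000e+00,
         1.00000000e+00]])}
ridge scene [([0.5519, 0.4866], 0.91)]
[... 471 characters left out ...]
, 0.4641], 0.56), ([0.5098, 0.4341], 0.29)]
finished scene []
finished top [([0.5167, 0.4584], 0.67), ([0.4938, 0.6571], 0.65)]
board scene []
board top [([0.5731, 0.663], 0.74)]
blank_1 scene [([0.7345, 0.4161], 0.96), ([0.7688, 0.2911], 0.75), ([0.7012, 0.347], 0.57)]
blank_1 top [([0.5283, 0.3155], 0.96), ([0.5598, 0.2534], 0.94), ([0.6055, 0.3491], 0.7), ([0.5288, 0.4586], 0.5), ([0.4914, 0.6625], 0.23)]
tape_measure scene [([0.6629, 0.6368], 0.6)]
tape_measure top [([0.6769, 0.5232], 0.58)]
mug scene [([0.5143, 0.5355], 0.63), ([0.5569, 0.4921], 0.61)]
mug top [([0.3895, 0.5893], 0.96)]
saddle scene [([0.6264, 0.4927], 0.81), ([0.5136, 0.4564], 0.62)]
saddle top [([0.5248, 0.462], 0.9)]
```

Run:
```python
from h import *
P={'ridge':((.5519,.4866),(.5219,.4673)),'hinge':((.495,.5384),(.5312,.5118)),'handle':((.5202,.4561),(.5071,.4255)),
'b1':((.7345,.4161),(.5283,.3155)),'b2':((.7688,.2911),(.5598,.2534)),'b3':((.7012,.347),(.6055,.3491)),'b1x':((.7688,.2911),(.5283,.3155)),'b2x':((.7345,.4161),(.6055,.3491)),'b3x':((.7012,.347),(.5598,.2534))}
for k,(a,b) in P.items(): 
    X,e=tri([ray('scene',*a),ray('top',*b)]); print(k,X.round(4),np.round(e,4))
for n,rc,z in [('finished',(.4938,.6571),.03),('fin',(.4914,.6625),.03),('board',(.5731,.663),0),('tape',(.6769,.5232),0),('mug',(.3895,.5893),0),('saddle',(.5248,.462),0)]: print(n,atz(ray('top',*rc),z).round(4))
```

```text
ridge [0.5226 0.0068 0.0852] [0.0066 0.0066]
hinge [ 0.5014 -0.0621  0.1362] [0.0008 0.0008]
handle [0.5294 0.0607 0.1381] [0.0015 0.0015]
b1 [ 0.4991  0.2116 -0.0232] [0.0466 0.0466]
b2 [0.4895 0.3405 0.0022] [0.0031 0.0031]
b3 [0.4541 0.2258 0.039 ] [0.045 0.045]
b1x [ 0.5494  0.2831 -0.0672] [0.0308 0.0308]
b2x [ 0.4345  0.1944 -0.0025] [0.0027 0.0027]
b3x [0.4674 0.3009 0.0729] [0.0304 0.0304]
finished [ 0.5501 -0.2973  0.03  ]
fin [ 0.5527 -0.3059  0.03  ]
board [ 0.4582 -0.308   0.    ]
tape [ 0.3413 -0.0815  0.    ]
mug [ 0.6846 -0.2     0.    ]
saddle [0.5246 0.0104 0.    ]
```

View pics/t0.png

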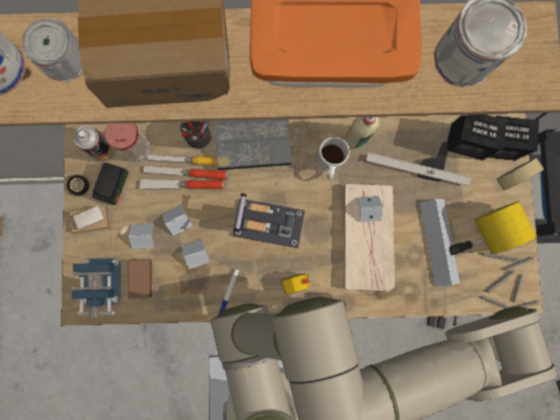

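View pics/s0.png

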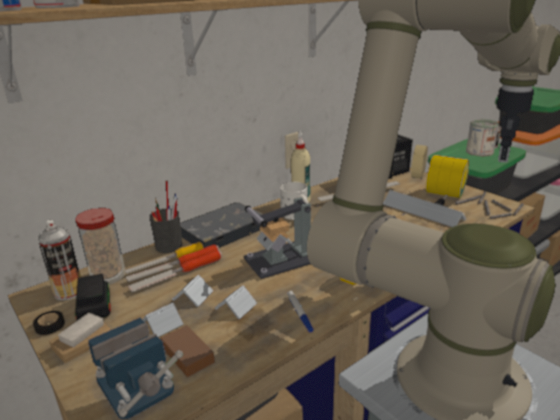

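The top view shows the saddle near (268,222) with its handle to the left. Three blanks stand at (142,236), (177,220) and (194,254), and the finished bracket is at (370,208) on the board. The scene view shows the three blanks at (163,320), (197,291) and (240,302). I'll move the wrist camera over the saddle and blanks.

servo_tool(
  deltas=[
    [0,0,-51.5,49.4,-40.0,-13.5,8.5],
    [0,0,-51.5,49.4,-40.0,-13.5,8.5],
    [0,0,-51.5,49.4,-40.0,-13.5,8.5],
    [0,0,-51.5,49.4,-40.0,-13.5,8.5],
    [0,0,-51.5,49.4,-40.0,-13.5,8.5],
    [0,0,-51.5,49.4,-40.0,-13.5,8.5],
    [0,0,-51.5,49.4,-40.0,-13.5,8.5],
    [0,0,-51.5,49.4,-40.0,-13.5,8.5],
    [0,0,-51.5,49.4,-40.0,-13.5,8.5],
    [0,0,-51.5,49.4,-40.0,-13.5,8.5],
    [0,0,-51.5,49.4,-40.0,-13.5,8.5],
    [0,0,-51.5,49.4,-40.0,-13.5,8.5],
    [0,0,-51.5,49.4,-40.0,-13.5,8.5],
    [0,0,-51.5,49.4,-40.0,-13.5,8.5],
    [0,0,-51.5,49.4,-40.0,-13.5,8.5],
    [0,0,-51.5,49.4,-40.0,-13.5,8.5],
    [0,0,-51.5,49.4,-40.0,-13.5,8.5],
    [0,0,-51.5,49.4,-40.0,-13.5,8.5],
    [0,0,-51.5,49.4,-40.0,-13.5,8.5],
    [0,0,-51.5,49.4,-40.0,-13.5,8.5],
  ],
)

```text
t: 2.97
position: [0.4994, 0.0988, 0.3802]
ee_rot: [-0.0, 0.783, 0.622, -0.0]
contact_force: [0.6, 0.1, 0.2]
opening: 0.995
grasp_force: 0.0
```

```bash
cat >> h.py <<'E'
def yawR(az):  # tool down, tool x at azimuth az (deg)
    a=np.radians(az); x=np.array([np.cos(a),np.sin(a),0]); z=np.array([0,0,-1.]); return np.c_[x,np.cross(z,x),z]
def delta(P,Rt,s=None,P0=None,R0=None):
    s=s or observe()
    R0=quat(s['ee_rot']).as_matrix() if R0 is None else R0; P0=np.array(s['position']) if P0 is None else np.array(P0)
    rv=R.from_matrix(R0.T@Rt).as_rotvec(degrees=True); return np.r_[rv,R0.T@(np.array(P)-P0)*100].round(2)
def marks(cam,things,n=5):
    s=observe(); optics.grab_frame(cam); o={}
    for t in things: o[t]=[(k['centre'],k['confidence']) for k in spotter.mark_of(t,cam)][:n]
    return s,o
E
python3 - <<'E'
from h import *
s=observe(); print(s['t'],s['position'],s['ee_rot'],s['q'],s['opening'])
snap('wrist','w1.png')
for th in ['ridge','hinge','handle','nose','cap','drilled','blank_1','saddle']:
    print(th,[(np.round(k['centre'],4).tolist(),round(k['confidence'],2)) for k in spotter.mark_of(th,'wrist')][:5])
E
```

```text
2.9667 [0.49941692 0.09877413 0.38021587] [-2.21695476e-05  7.83096941e-01  6.21899632e-01 -1.70439268e-04] [-3.51313316e-02  2.21398386e-01  1.27155653e+00 -1.88079381e-04
  1.64892584e+00  1.93317984e-01] 0.9952087045130642
ridge [([0.5276, 0.5498], 0.61)]
hinge [([0.694, 0.5555], 0.75)]
handle [([0.4876, 0.5646], 0.71), ([0.0, 0.42], 0.6)]
nose [([0.5436, 0.5598], 0.79)]
cap [([0.5314, 0.5571], 0.71)]
drilled []
blank_1 [([0.1576, 0.5075], 0.91), ([0.2714, 0.4154], 0.69), ([0.001, 0.4202], 0.62), ([0.4852, 0.543], 0.39)]
saddle [([0.4862, 0.5421], 0.74), ([0.8343, 0.6259], 0.55)]
```

View pics/w1.png

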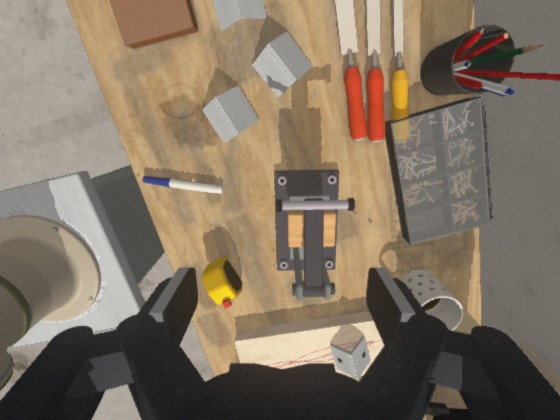

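The wrist view shows the saddle aligned with the image: plate (276-340,170-297), handle bar (279-353,205) and cheeks at the bottom (315,290). Blanks stand at (282,63), (230,112) and (240,8), and the finished bracket is at (350,355). I'll compute positions from the different views.

Run:
```python
from h import *
s=observe()
W={'ridge':(.5276,.5498),'hinge':(.694,.5555),'handle':(.4876,.5646),'cap':(.5314,.5571)}
T={'ridge':(.5219,.4673),'hinge':(.5312,.5118),'handle':(.5071,.4255),'cap':(.5136,.4621)}
S={'ridge':(.5519,.4866),'hinge':(.495,.5384),'handle':(.5202,.4561),'cap':(.5562,.4882)}
Z={'ridge':.09,'hinge':.141,'handle':.1434,'cap':.0805}
for k in W:
    rs=[ray('wrist',*W[k],s),ray('top',*T[k]),ray('scene',*S[k])]; X,e=tri(rs); print(k,X.round(4),np.round(e,4),[atz(r,Z[k]).round(4)[:2] for r in rs])
for w,t in [((.1576,.5075),(.5283,.3155)),((.2714,.4154),(.6055,.3491)),((.001,.4202),(.5598,.2534))]:
    rs=[ray('wrist',*w,s),ray('top',*t)]; X,e=tri(rs); print(X.round(4),np.round(e,4),[atz(r,0).round(4)[:2] for r in rs])
# handle ends & plate corner holes in image
px=[(280,206),(352,204)]
A=[atz(ray('wrist',v/420,u/560,s),.1434) for u,v in px]; d=A[1]-A[0]; print('handle',A,np.degrees(np.arctan2(d[1],d[0])),np.linalg.norm(d))
px=[(282,181),(332,180),(332,265),(282,266)]
A=[atz(ray('wrist',v/420,u/560,s),.014) for u,v in px]; print('holes',np.round(A,3))
for i,j in((0,1),(3,2),(0,3),(1,2)):
    d=A[j]-A[i]; print(np.degrees(np.arctan2(d[1],d[0])),np.linalg.norm(d))
```

```text
ridge [0.5218 0.0092 0.0845] [0.0044 0.0082 0.0056] [array([0.521, 0.016]), array([0.5179, 0.0016]), array([0.5205, 0.0167])]
hinge [ 0.5025 -0.0648  0.1385] [0.0058 0.0028 0.0038] [array([ 0.5039, -0.0699]), array([ 0.5004, -0.0625]), array([ 0.4945, -0.055 ])]
handle [0.5325 0.0582 0.1372] [0.0045 0.0042 0.0017] [array([0.5355, 0.0569]), array([0.5297, 0.0616]), array([0.5197, 0.0656])]
cap [0.5276 0.0088 0.0796] [0.0012 0.0013 0.0004] [array([0.5266, 0.0084]), array([0.5286, 0.0093]), array([0.5256, 0.0102])]
[ 0.5382  0.2559 -0.0885] [0.0039 0.0039] [array([0.5369, 0.2415]), array([0.5266, 0.2446])]
[ 0.4347  0.1938 -0.0262] [0.0016 0.0016] [array([0.4395, 0.1917]), array([0.4328, 0.1919])]
[0.4888 0.338  0.0183] [0.0017 0.0017] [array([0.4869, 0.3423]), array([0.4913, 0.3437])]
handle [array([0.48991121, 0.06581852, 0.1434    ]), array([0.58049914, 0.04758894, 0.1434    ])] -11.378029332436931 0.09240394607448078
holes [[ 0.493  0.068  0.014]
 [ 0.576  0.051  0.014]
 [ 0.548 -0.108  0.014]
 [ 0.457 -0.089  0.014]]
-11.877395670151301 0.08463184320451206
-11.759923494446285 0.09321202462156075
-103.02337808337982 0.16188838525024088
-99.98473527694121 0.16175313823758736
```

Run:
```python
from h import *
for z in (.23,.14): print(delta([.5032,.0627,z],yawR(168)))
```

```text
[  0.     0.   -91.03  -3.51   1.17  15.03]
[  0.     0.   -91.03  -3.51   1.17  24.03]
```

servo_tool(
  deltas=[
    [0,0,-91,-3.5,1.2,15,3.5],
    [0,0,-91,-3.5,1.2,15,3.5],
    [0,0,-91,-3.5,1.2,15,3.5],
    [0,0,-91,-3.5,1.2,15,3.5],
    [0,0,-91,-3.5,1.2,15,3.5],
    [0,0,-91,-3.5,1.2,15,3.5],
    [0,0,-91,-3.5,1.2,15,3.5],
    [0,0,-91,-3.5,1.2,15,3.5],
    [0,0,-91,-3.5,1.2,15,3.5],
    [0,0,-91,-3.5,1.2,15,3.5],
    [0,0,-91,-3.5,1.2,15,3.5],
    [0,0,-91,-3.5,1.2,15,3.5],
    [0,0,-91,-3.5,1.2,15,3.5],
    [0,0,-91,-3.5,1.2,15,3.5],
    [0,0,-91,-3.5,1.2,15,3.5],
    [0,0,-91,-3.5,1.2,15,3.5],
    [0,0,-91,-3.5,1.2,15,3.5],
  ],
)

```text
t: 4.83
position: [0.5035, 0.0629, 0.2303]
ee_rot: [0.0, 0.106, 0.994, 0.0]
contact_force: [-0.0, 1.2, 1.0]
opening: 0.409
grasp_force: 0.0
```

Run:
```python
from h import *
s=observe(); print(s['position'],s['opening'],s['q'])
snap('wrist','w2.png')
for th in ['handle','hinge','ridge','cap']:
    for k in spotter.mark_of(th,'wrist')[:2]: print(th,np.round(k['centre'],3),k['confidence'],atz(ray('wrist',*k['centre'],s),{'handle':.1434,'hinge':.141,'ridge':.09,'cap':.0805}[th]).round(4))
```

```text
[0.50352473 0.06290719 0.23029897] 0.40904860499633966 [-1.06959736e-01  2.86534313e-01  1.57336745e+00  8.37126646e-06
  1.28168831e+00 -1.46619735e+00]
handle [0.606 0.504] 0.93 [0.5307 0.0568 0.1434]
handle [0.804 0.237] 0.47 [ 0.5828 -0.0898  0.1434]
hinge [0.605 0.228] 0.92 [ 0.5054 -0.0654  0.141 ]
cap [0.538 0.426] 0.97 [0.5219 0.0141 0.0805]
```

View pics/w2.png

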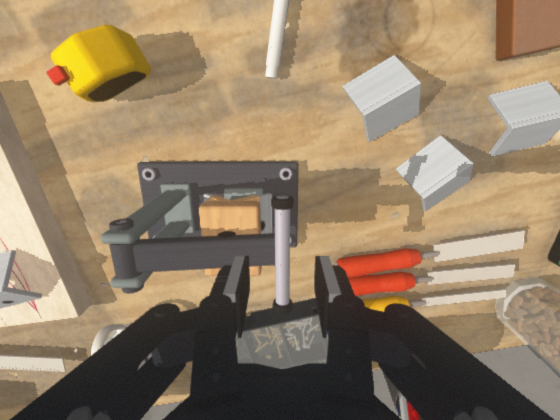

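The handle bar runs from (283,203) to (283,305), centred between the fingers at columns 240 and 325. I'll descend, shift 3 mm outward and grip.

servo_tool(
  deltas=[
    [0,0,0,0.3,0,3,3.5],
    [0,0,0,0.3,0,6,3.5],
    [0,0,0,0.3,0,8,3.5],
    [0,0,0,0.3,0,9,3.5],
    [0,0,0,0.3,0,9,3.5],
    [0,0,0,0.3,0,9,0.8],
    [0,0,0,0.3,0,9,0.8],
    [0,0,0,0.3,0,9,0.8],
    [0,0,0,0.3,0,9,0.8],
    [0,0,0,0.3,0,9,0.8],
    [0,0,0,0.3,0,9,0.8],
  ],
  squeeze=40,
)

```text
t: 6.0
position: [0.5014, 0.0636, 0.1416]
ee_rot: [0.002, 0.105, 0.995, 0.0]
contact_force: [0.7, 2.2, 5.9]
opening: 0.123
grasp_force: 39.5
```

Run:
```python
from h import *
s=observe(); print(s['position'],s['opening'],s['grasp_force'],s['contact_force'])
# arc in saddle x-z plane; tool az168: tool y = ?
Rt=quat(s['ee_rot']).as_matrix(); ux=np.array([np.cos(np.radians(-102)),np.sin(np.radians(-102)),0])
h=lambda t:.125*np.array([-np.cos(t),np.sin(t)])+.015*np.array([np.sin(t),np.cos(t)])
t0=-.1
for t in np.r_[np.arange(t0+.1,1.7,.1),1.7]:
    d=h(t)-h(t0); print(round(t,2),(Rt.T@(ux*d[0]+np.array([0,0,d[1]]))*100).round(1).tolist())
```

```text
[0.50141101 0.06359532 0.141634  ] 0.12346902862735674 39.48286056518555 [0.7233735  2.21860542 5.878466  ]
0.0 [-0.0, -0.1, -1.3]
0.1 [-0.0, -0.3, -2.5]
0.2 [-0.0, -0.6, -3.7]
0.3 [-0.0, -1.1, -4.9]
0.4 [-0.0, -1.7, -6.0]
0.5 [-0.0, -2.3, -7.1]
0.6 [-0.0, -3.1, -8.1]
0.7 [-0.0, -4.0, -9.0]
0.8 [-0.0, -4.9, -9.8]
0.9 [-0.0, -6.0, -10.5]
1.0 [-0.0, -7.1, -11.1]
1.1 [-0.0, -8.2, -11.6]
1.2 [-0.0, -9.4, -12.0]
1.3 [-0.0, -10.7, -12.2]
1.4 [-0.0, -11.9, -12.3]
1.5 [-0.0, -13.2, -12.3]
1.6 [-0.0, -14.4, -12.2]
1.7 [-0.0, -15.7, -12.0]
```

servo_tool(
  deltas=[
    [0,0,0,0,-0.1,-1.3,0.8],
    [0,0,0,0,-0.3,-2.5,0.8],
    [0,0,0,0,-0.6,-3.7,0.8],
    [0,0,0,0,-1.1,-4.9,0.8],
    [0,0,0,0,-1.7,-6.0,0.8],
    [0,0,0,0,-2.3,-7.1,0.8],
    [0,0,0,0,-3.1,-8.1,0.8],
    [0,0,0,0,-4.0,-9.0,0.8],
    [0,0,0,0,-4.0,-9.0,0.8],
    [0,0,0,0,-4.0,-9.0,0.8],
  ],
)

```text
t: 6.83
position: [0.4937, 0.0272, 0.2335]
ee_rot: [0.004, 0.105, 0.994, 0.004]
contact_force: [2.9, 20.9, 15.7]
opening: 0.122
grasp_force: 40.3
```

servo_tool(
  deltas=[
    [0,0,0,0,-0.7,-1.0,0.8],
    [0,0,0,0,-1.8,-1.7,0.8],
    [0,0,0,0,-2.9,-2.4,0.8],
    [0,0,0,0,-4.0,-2.9,0.8],
    [0,0,0,0,-5.2,-3.3,0.8],
    [0,0,0,0,-5.2,-3.3,0.8],
    [0,0,0,0,-5.2,-3.3,0.8],
  ],
)

```text
t: 7.42
position: [0.4822, -0.0264, 0.266]
ee_rot: [0.003, 0.105, 0.994, 0.0]
contact_force: [-0.4, 6.0, 16.0]
opening: 0.12
grasp_force: 41.8
```

servo_tool(
  deltas=[
    [0,0,0,0,-1.2,-0.4,0.8],
    [0,0,0,0,-2.4,-0.6,0.8],
    [0,0,0,0,-3.7,-0.6,0.8],
    [0,0,0,0,-5.0,-0.5,0.8],
    [0,0,0,0,-6.0,-0.4,0.8],
    [0,0,0,0,-6.4,-0.3,0.8],
    [0,0,0,0,-6.4,-0.3,0.8],
    [0,0,0,0,-6.4,-0.3,0.8],
  ],
)

```text
t: 8.08
position: [0.4686, -0.0897, 0.2673]
ee_rot: [0.001, 0.105, 0.994, -0.001]
contact_force: [2.1, -1.6, 6.1]
opening: 0.117
grasp_force: 40.7
```

servo_tool(
  deltas=[
    [0,0,0,0,0,0,3.0],
    [0,0,0,0,0,0,3.0],
    [0,0,0,0,0,0,3.0],
    [0,0,0,0,0,0,3.0],
    [0,0,0,0.0,0,-3,3],
    [0,0,0,0,0,-6,3],
    [0,0,0,0,0,-9,3],
    [0,0,0,0,0,-12,3],
    [0,0,0,0,0,-12,3],
  ],
)

```text
t: 8.83
position: [0.4688, -0.0893, 0.3916]
ee_rot: [0.004, 0.105, 0.995, -0.001]
contact_force: [-0.7, -0.2, 0.9]
opening: 0.351
grasp_force: 0.0
```

Run:
```python
from h import *
s=observe(); print(s['position'],s['opening'],s['grasp_force'],s['contact_force'])
for c in('scene','top'):
    s,o=marks(c,['handle','hinge','nose','cap','ridge','finished','drilled'],2); print(c,o)
Z=.2647
# next view: camera toward saddle -x (az 78), tcp above ridge
for P in ([.50,.03,.40],[.52,.02,.30]): print(delta(P,yawR(78)))
```

```text
[ 0.4688247  -0.08930557  0.39158   ] 0.3511266600481809 0.0 [-0.70924558 -0.18678502  0.93429436]
scene {'handle': [], 'hinge': [([0.4864, 0.5434], 0.61)], 'nose': [], 'cap': [([0.559, 0.4879], 0.92)], 'ridge': [([0.5483, 0.4877], 0.82)], 'finished': [([0.7388, 0.4148], 0.48)], 'drilled': [([0.5748, 0.4837], 0.64)]}
top {'handle': [], 'hinge': [], 'nose': [], 'cap': [([0.514, 0.462], 0.95)], 'ridge': [([0.5283, 0.4682], 0.92), ([0.556, 0.2541], 0.32)], 'finished': [([0.4957, 0.6621], 0.95)], 'drilled': [([0.5174, 0.4664], 0.43), ([0.5217, 0.4629], 0.42)]}
[ 0.   -0.   89.99 -0.64 12.31 -1.37]
[ 0.   -0.   89.99 -2.81 11.75  8.63]
```

servo_tool(
  deltas=[
    [0,0,7,-1,3,0,8.5],
    [0,0,14,-2,6,0,8.5],
    [0,0,21,-2.3,9,1,8.5],
    [0,0,28,-2.3,12,3,8.5],
    [0,0,35,-2.3,14,6,8.5],
    [0,0,42,-2.3,14,6,8.5],
    [0,0,49,-2.3,14,6,8.5],
    [0,0,56,-2.3,14,6,8.5],
    [0,0,63,-2.3,14,6,8.5],
    [0,0,70,-2.3,14,6,8.5],
    [0,0,77,-2.3,14,6,8.5],
    [0,0,84,-2.3,14,6,8.5],
    [0,0,90,-2.3,14,6,8.5],
    [0,0,90,-2.3,14,6,8.5],
    [0,0,90,-2.3,14,6,8.5],
  ],
)

```text
t: 10.88
position: [0.5197, 0.0431, 0.3262]
ee_rot: [-0.0, 0.776, 0.63, -0.0]
contact_force: [0.3, -0.3, -0.2]
opening: 0.992
grasp_force: 0.0
```

Run:
```python
from h import *
s=observe(); print(s['position'],s['ee_rot'],s['opening'],s['contact_force'],arm.tip_extent)
snap('wrist','w3.png')
for th in ['handle','hinge','nose','ridge','cap','drilled','blank_1','finished']:
    for k in spotter.mark_of(th,'wrist')[:4]: print(th,np.round(k['centre'],3),round(k['confidence'],2),atz(ray('wrist',*k['centre'],s),{'handle':.264,'nose':.22,'hinge':.141,'ridge':.09,'cap':.0805,'drilled':.059,'blank_1':0,'finished':.03}[th]).round(4))
```

```text
[0.51974862 0.04309646 0.32624937] [-4.04447710e-05  7.76213005e-01  6.30470751e-01 -3.88246100e-05] 0.9924551966126683 [ 0.26198765 -0.31923188 -0.17244235] 0.014
hinge [0.669 0.518] 0.67 [ 0.5062 -0.07    0.141 ]
nose [0.768 0.529] 0.92 [ 0.5109 -0.067   0.22  ]
drilled [0.466 0.51 ] 0.94 [0.5188 0.0128 0.059 ]
blank_1 [0.039 0.463] 0.75 [0.5318 0.2441 0.    ]
blank_1 [0.183 0.36 ] 0.62 [0.4365 0.1893 0.    ]
finished [0.844 0.599] 0.73 [ 0.5457 -0.3029  0.03  ]
```

View pics/w3.png

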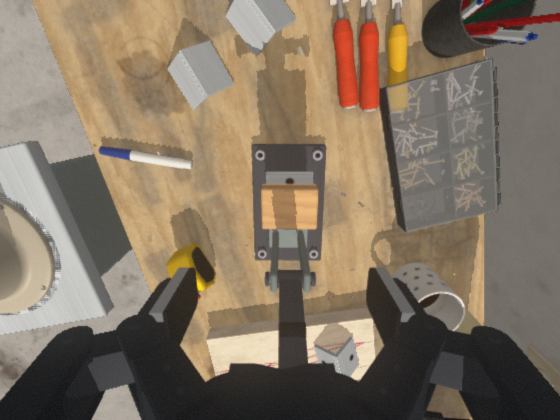

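The hold-down arm is standing open: its black bar is at (290,320) at the bottom, with the hinge near (290,280). The cap at (290,207) is free, and the finished bracket shows at (337,345). I'll refine the cap and saddle pose by colour and edges.

Run:
```python
from h import *
s=observe(); im=cv2.imread('pics/w3.png'); 
c=cv2.resize(im[130:275,235:345],None,fx=5,fy=4,interpolation=cv2.INTER_CUBIC); cv2.imwrite('pics/w3c.png',c)
hsv=cv2.cvtColor(im,cv2.COLOR_BGR2HSV); m=cv2.inRange(hsv,(8,90,60),(22,255,255)); m[:175]=0;m[240:]=0;m[:,:250]=0;m[:,330:]=0
n,l,st,ce=cv2.connectedComponentsWithStats(m); i=1+st[1:,4].argmax(); print(st[i],ce[i])
g=cv2.cvtColor(im,cv2.COLOR_BGR2GRAY)
ci=cv2.HoughCircles(g[135:275,235:345],cv2.HOUGH_GRADIENT,1,30,param1=100,param2=8,minRadius=3,maxRadius=7); print(ci+[235,135,0] if ci is not None else None)
```

```text
[ 261  183   58   47 2558] [289.11884285 205.90695856]
[[[259.5       154.5         4.5999999]
  [261.5       253.5         4.       ]
  [317.5       155.5         4.4000001]
  [313.5       254.5         4.       ]
  [267.5       192.5         6.4000001]]]
```

View pics/w3c.png

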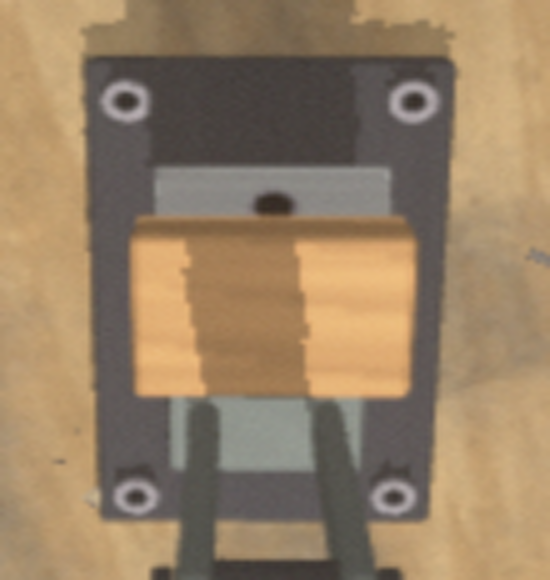

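```bash
cat >> h.py <<'E'
def rect(px,z,s,cam='wrist'):
    A=np.array([atz(ray(cam,v/420,u/560,s),z) for u,v in px])[:,:2]; c=A.mean(0)
    a=A[1]-A[0]+A[2]-A[3]; b=A[3]-A[0]+A[2]-A[1]
    az=lambda d: np.degrees(np.arctan2(d[1],d[0])); return c.round(4),az(a).round(2),az(b).round(2),(np.linalg.norm(a)/2).round(4),(np.linalg.norm(b)/2).round(4)
E
python3 - <<'E'
from h import *
s=observe()
print('holes',rect([(259.8,155.25),(317.6,155.5),(313.6,254.25),(262,254.25)],.012,s))
print('cap',rect([(261.2,190),(318,189.5),(317.4,228.5),(261.8,229)],.1185,s))
E
```

```text
holes (array([ 0.5171, -0.0199]), np.float64(-12.13), np.float64(-102.1), np.float64(0.0851), np.float64(0.1617))
cap (array([0.5229, 0.0113]), np.float64(-11.47), np.float64(-101.52), np.float64(0.0667), np.float64(0.0488))
```

servo_tool(
  deltas=[
    [0,0,0,-1.5,0.5,3,8.5],
    [0,0,0,-3.1,1.0,6.5,8.5],
    [0,0,0,-3.1,1.0,10,8.5],
    [0,0,0,-3.1,1.0,13.5,8.5],
    [0,0,0,-3.1,1.0,17,8.5],
    [0,0,0,-3.1,1.0,19,8.5],
    [0,0,0,-3.1,1.0,20.5,8.5],
    [0,0,0,-3.1,1.0,21.6,8.5],
    [0,0,0,-3.1,1.0,21.6,8.5],
    [0,0,0,-3.1,1.0,21.6,6.4],
    [0,0,0,-3.1,1.0,21.6,6.4],
    [0,0,0,-3.1,1.0,21.6,6.4],
    [0,0,0,-3.1,1.0,21.6,6.4],
    [0,0,0,-3.1,1.0,21.6,6.4],
    [0,0,0,-3.1,1.0,21.6,6.4],
  ],
  squeeze=40,
)

```text
t: 12.58
position: [0.5236, 0.0106, 0.1113]
ee_rot: [0.001, 0.777, 0.629, 0.001]
contact_force: [-0.4, 1.0, 7.6]
opening: 0.785
grasp_force: 46.0
```

servo_tool(
  deltas=[
    [0,0,0,0,0,-1,6.4],
    [0,0,0,0,0,-3,6.4],
    [0,0,0,0,0,-5,6.4],
    [0,0,0,0,0,-6.5,6.4],
    [0,0,0,-0.4,-2,-6.5,6.4],
    [0,0,0,-0.8,-5,-6.5,6.4],
    [0,0,0,-1.2,-8,-6,6.4],
    [0,0,0,-1.6,-11,-4,6.4],
    [0,0,0,-1.9,-13,-1,6.4],
    [0,0,0,-1.9,-13.7,2,6.4],
    [0,0,0,-1.9,-13.7,5,6.4],
    [0,0,0,-1.9,-13.7,6.5,6.4],
    [0,0,0,-1.9,-13.7,7.4,6.4],
    [0,0,0,-1.9,-13.7,7.9,6.4],
    [0,0,0,-1.9,-13.7,7.9,6.4],
  ],
)

```text
t: 13.83
position: [0.385, 0.0206, 0.0312]
ee_rot: [-0.0, 0.777, 0.629, -0.0]
contact_force: [-0.0, 0.6, -1.0]
opening: 0.785
grasp_force: 46.1
```

servo_tool(
  deltas=[
    [0,0,0,0,0,0,8.5],
    [0,0,0,0,0,0,8.5],
    [0,0,0,0,0,0,8.5],
    [0,0,0,0,0,-3,8.5],
    [0,0,0,0,0,-7,8.5],
    [0,0,0,0,0,-11,8.5],
    [0,0,0,1,3,-14,8.5],
    [0,0,0,2,6,-17,8.5],
    [0,0,0,3,10,-19,8.5],
    [0,0,0,4,13,-19,8.5],
    [0,0,0,4,13.7,-19,8.5],
    [0,0,0,4,13.7,-19,8.5],
  ],
)

```text
t: 14.83
position: [0.5286, 0.0312, 0.221]
ee_rot: [0.0, 0.777, 0.629, 0.0]
contact_force: [0.2, 0.2, 0.2]
opening: 0.996
grasp_force: 0.0
```

Run:
```python
from h import *
s=observe(); print(s['position'],s['opening'],s['contact_force'])
im=snap('wrist','w4.png')[:,:,::-1]
for th in ['ridge','cap','drilled']:
    for k in spotter.mark_of(th,'wrist')[:2]: print(th,np.round(k['centre'],3),round(k['confidence'],2),atz(ray('wrist',*k['centre'],s),{'ridge':.09,'cap':.0,'drilled':.059}[th]).round(4))
u,v=map(int,proj('wrist',[.5235,.0102,.09],s)); print(u,v)
cv2.imwrite('pics/w4c.png',cv2.resize(im[v-75:v+75,u-90:u+90],None,fx=4,fy=4,interpolation=cv2.INTER_CUBIC)); print(u-90,v-75)
```

```text
[0.52860873 0.03116521 0.22102493] 0.9962415615630034 [0.17320803 0.20908979 0.19418048]
cap [0.759 0.759] 0.7 [ 0.685  -0.2028  0.    ]
drilled [0.513 0.503] 0.8 [0.5243 0.01   0.059 ]
280 226
190 151
```

View pics/w4c.png

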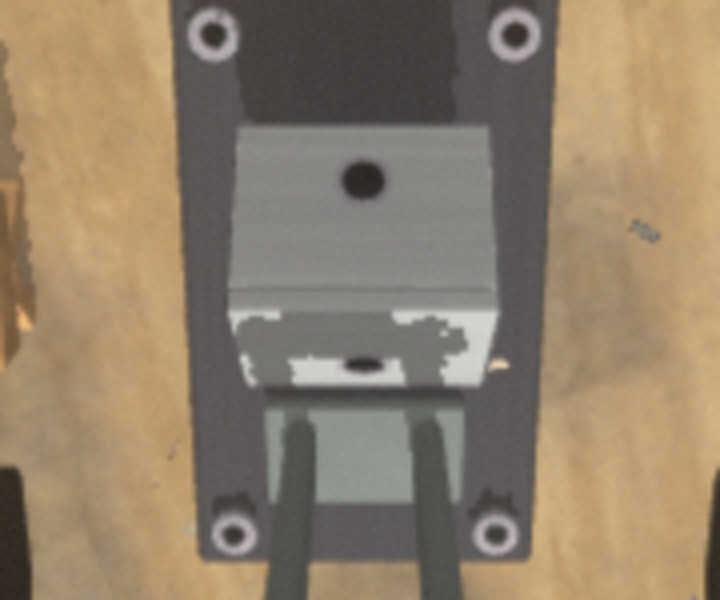

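The crop shows the drilled bracket's ridge edge from (229,309) to (498,310), square with the plate, and the plate holes at (213,35), (514,35), (495,534) and (234,534). The cap's set-down spot lies outside the crop.

Run:
```python
from h import *
s=observe(); f=lambda L:[(190+a/4,151+b/4) for a,b in L]
print('holes',rect(f([(213,35),(514,35),(495,534),(234,534)]),.012,s))
A=[atz(ray('wrist',v/420,u/560,s),.0986) for u,v in f([(229,309),(498,309.5)])]; print(np.round(A,4),np.mean(A,0),np.linalg.norm(A[0]-A[1]))
ux=np.array([np.cos(np.radians(-102)),np.sin(np.radians(-102)),0]); 
for z in(.16,.084): print(delta([.5235,.0102,z],yawR(78)))
```

```text
holes (array([ 0.5146, -0.02  ]), np.float64(-12.02), np.float64(-101.97), np.float64(0.085), np.float64(0.1621))
[[0.4918 0.0182 0.0986]
 [0.5513 0.0054 0.0986]] [0.5215345  0.01178822 0.0986    ] 0.06092054589994386
[-0.04  0.   -0.02 -2.12  0.17  6.13]
[-0.04  0.   -0.02 -2.12  0.17 13.73]
```

servo_tool(
  deltas=[
    [0,0,0,-1,0.1,2,8.5],
    [0,0,0,-2.1,0.2,5,8.5],
    [0,0,0,-2.1,0.2,8,8.5],
    [0,0,0,-2.1,0.2,10.5,8.5],
    [0,0,0,-2.1,0.2,12,8.5],
    [0,0,0,-2.1,0.2,13.2,8.5],
    [0,0,0,-2.1,0.2,13.7,8.5],
    [0,0,0,-2.1,0.2,13.7,8.5],
    [0,0,0,-2.1,0.2,13.7,8.5],
    [0,0,0,-2.1,0.2,13.7,5.8],
    [0,0,0,-2.1,0.2,13.7,5.8],
    [0,0,0,-2.1,0.2,13.7,5.8],
    [0,0,0,-2.1,0.2,13.7,5.8],
    [0,0,0,-2.1,0.2,13.7,5.8],
    [0,0,0,-2.1,0.2,13.7,5.8],
    [0,0,0,-2.1,0.2,13.7,5.8],
  ],
  squeeze=40,
)

```text
t: 16.37
position: [0.5253, 0.0102, 0.0854]
ee_rot: [0.0, 0.777, 0.629, 0.0]
contact_force: [-2.3, 1.2, 6.2]
opening: 0.716
grasp_force: 43.4
```

Run:
```python
from h import *
s=observe(); print(s['position'],s['ee_rot'],s['opening'],s['contact_force'],s['grasp_force'],s['wrist_torque'])
```

```text
[0.52525725 0.01023159 0.08542751] [4.78151725e-04 7.77197346e-01 6.29256661e-01 3.34039625e-04] 0.716225819419838 [-2.29974961  1.22746445  6.15345799] 43.35362255573273 [0.04844656 0.39339037 0.02935313]
```

servo_tool(
  deltas=[
    [0,0,0,0,0,-1,5.8],
    [0,0,0,0,0,-3,5.8],
    [0,0,0,0,0,-6,5.8],
    [0,0,0,0,0,-9,5.8],
    [0,0,0,0,0,-12,5.8],
    [0,0,0,0,0,-15,5.8],
    [0,0,0,0,0,-18,5.8],
    [0,0,0,0,0,-21,5.8],
    [0,0,0,0,0,-24,5.8],
    [0,0,0,0,0,-26.5,5.8],
    [0,0,0,0,0,-27.5,5.8],
    [0,0,0,0,0,-27.5,5.8],
  ],
)

```text
t: 17.37
position: [0.5253, 0.0103, 0.3617]
ee_rot: [0.002, 0.777, 0.629, 0.001]
contact_force: [-0.3, -0.4, -1.1]
opening: 0.716
grasp_force: 44.0
```

Run:
```python
from h import *
s=observe(); print(s['position'],s['opening'],s['grasp_force'],s['contact_force'])
print(delta([.50,-.16,.36],yawR(-20)))
```

```text
[0.52527443 0.01025975 0.36170189] 0.7156617759382669 44.02247428894043 [-0.2855011  -0.36125074 -1.0977623 ]
[  0.19  -0.23  97.99 -17.18   1.07   0.17]
```

servo_tool(
  deltas=[
    [0,0,4,-0.7,0.1,0,5.8],
    [0,0,11,-2,0.2,0,5.8],
    [0,0,18,-4,0.3,0,5.8],
    [0,0,25,-6,0.4,0,5.8],
    [0,0,32,-8,0.5,0,5.8],
    [0,0,39,-10,0.6,0,5.8],
    [0,0,46,-12,0.7,0,5.8],
    [0,0,53,-14,0.8,0,5.8],
    [0,0,60,-16,1,0,5.8],
    [0,0,67,-17,1.1,0,5.8],
    [0,0,74,-17.2,1.1,0,5.8],
    [0,0,81,-17.2,1.1,0,5.8],
    [0,0,88,-17.2,1.1,0,5.8],
    [0,0,95,-17.2,1.1,0,5.8],
    [0,0,98,-17.2,1.1,0,5.8],
    [0,0,98,-17.2,1.1,0,5.8],
    [0,0,98,-17.2,1.1,0,5.8],
  ],
)

```text
t: 18.78
position: [0.4997, -0.1601, 0.358]
ee_rot: [-0.0, 0.985, -0.173, -0.001]
contact_force: [0.6, -0.2, -0.5]
opening: 0.713
grasp_force: 44.0
```

Run:
```python
from h import *
s=observe(); print(s['t'],s['position'],s['opening'],s['q'])
im=snap('wrist','w5.png')
for k in spotter.mark_of('finished','wrist')[:3]: print('W',np.round(k['centre'],3),round(k['confidence'],2),atz(ray('wrist',*k['centre'],s),.03).round(4))
optics.grab_frame('top')
for k in spotter.mark_of('finished','top')[:3]: print('T',np.round(k['centre'],3),round(k['confidence'],2),atz(ray('top',*k['centre']),.03).round(4))
np.save('s5.npy',np.r_[s['position'],s['ee_rot']])
```

```text
18.7833 [ 0.49972911 -0.16011384  0.35799142] 0.7128756023662493 [-5.33561477e-01  2.62001020e-01  1.27596463e+00  2.28876832e-05
  1.60588727e+00  1.38463591e+00]
W [0.09 0.47] 0.72 [ 0.6723 -0.1964  0.03  ]
W [0.61  0.504] 0.43 [ 0.3543 -0.1086  0.03  ]
```

View pics/w5.png

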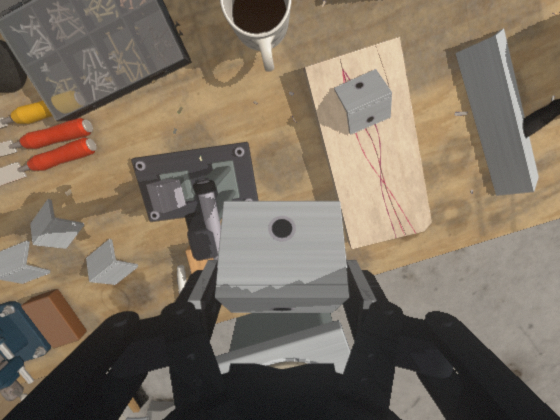

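The drilled bracket is held squarely in the gripper. The finished bracket stands clear at (364,101) on the board. I'll crop it.

Run:
```python
from h import *
im=cv2.imread('pics/w5.png'); cv2.imwrite('pics/w5c.png',cv2.resize(im[60:145,320:410],None,fx=7,fy=7,interpolation=cv2.INTER_CUBIC))
```

```text
(no output)
```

View pics/w5c.png

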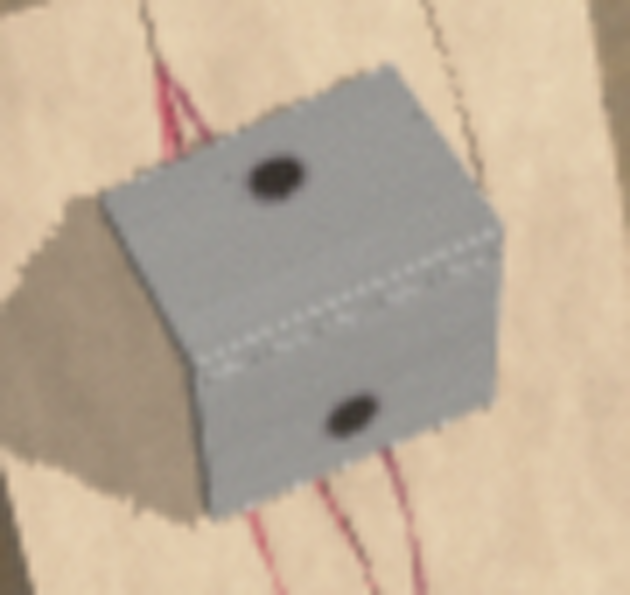

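The crop shows the finished bracket's ridge edge from (192,362) to (502,230), with leg corners at (103,197), (390,66), (494,403) and (211,518).

Run:
```python
from h import *
a=np.load('s5.npy'); s={'position':a[:3],'ee_rot':a[3:]}
f=lambda L:[(320+x/7,60+y/7) for x,y in L]
A=np.array([atz(ray('wrist',v/420,u/560,s),.0696) for u,v in f([(192,362),(502,230)])]); d=A[1]-A[0]
print(A.mean(0).round(4),np.degrees(np.arctan2(d[1],d[0])),np.linalg.norm(d))
print(rect(f([(103,197),(390,66),(494,403),(211,518)]),.0342,s))
```

```text
[ 0.5464 -0.2999  0.0696] -87.32535177390304 0.060644212772675225
(array([ 0.5464, -0.3004]), np.float64(-87.14), np.float64(-176.67), np.float64(0.0608), np.float64(0.0686))
```

servo_tool(
  deltas=[
    [0,0,-4,1,1.5,1,5.8],
    [0,0,-9,3,4,3,5.8],
    [0,0,-14,5,6.5,6,5.8],
    [0,0,-19,7,9,9,5.8],
    [0,0,-22.8,8.5,11,12,5.8],
    [0,0,-22.8,9.2,11.6,15,5.8],
    [0,0,-22.8,9.2,11.6,18,5.8],
    [0,0,-22.8,9.2,11.6,21,5.8],
    [0,0,-22.8,9.2,11.6,23,5.8],
    [0,0,-22.8,9.2,11.6,23.8,5.8],
    [0,0,-22.8,9.2,11.6,23.8,5.8],
    [0,0,-22.8,9.2,11.6,23.8,5.8],
  ],
)

```text
t: 19.98
position: [0.5471, -0.301, 0.1223]
ee_rot: [0.0, 1.0, 0.024, 0.0]
contact_force: [-0.5, 0.0, -0.6]
opening: 0.713
grasp_force: 43.9
```

Run:
```python
from h import *
s=observe(); print(s['t'],s['position'],s['contact_force'])
optics.grab_frame('wrist')
for k in spotter.mark_of('finished','wrist')[:3]: print('W',np.round(k['centre'],3),round(k['confidence'],2),atz(ray('wrist',*k['centre'],s),.03).round(4))
print(proj('wrist',[.5464,-.3002,.03],s),delta([.5464,-.3002,.065],yawR(2.8)))
```

```text
19.9833 [ 0.54712616 -0.30101049  0.12229415] [-0.49303724  0.02774178 -0.59451141]
(np.float64(279.80186099000326), np.float64(220.69078464037386)) [ 0.12 -0.13 -0.   -0.11 -0.12  5.82]
```

Lowering onto the finished bracket.

servo_tool(
  deltas=[
    [0,0,0,-0.1,-0.1,1.5,5.8],
    [0,0,0,-0.1,-0.1,2.8,5.8],
    [0,0,0,-0.1,-0.1,3.8,5.8],
    [0,0,0,-0.1,-0.1,4.6,5.8],
    [0,0,0,-0.1,-0.1,5.2,5.8],
    [0,0,0,-0.1,-0.1,5.6,5.8],
    [0,0,0,-0.1,-0.1,5.8,5.8],
    [0,0,0,-0.1,-0.1,5.8,5.8],
  ],
)

```text
t: 20.75
position: [0.5467, -0.2998, 0.0658]
ee_rot: [0.001, 1.0, 0.025, 0.001]
contact_force: [-1.9, 4.8, 13.7]
opening: 0.715
grasp_force: 49.8
```

servo_tool(
  deltas=[
    [0,0,0,0,0,-0.1,8.5],
    [0,0,0,0,0,-0.1,8.5],
    [0,0,0,0,0,-0.1,8.5],
    [0,0,0,0,0,-0.1,8.5],
    [0,0,0,0,0,-1,8.5],
    [0,0,0,0,0,-3,8.5],
    [0,0,0,0,0,-6,8.5],
    [0,0,0,0,0,-9,8.5],
    [0,0,0,0,0,-12,8.5],
    [0,0,0,0,0,-15,8.5],
    [0,0,0,0,0,-15,8.5],
    [0,0,0,0,0,-15,8.5],
    [0,0,0,0,0,-15,8.5],
  ],
)

```text
t: 21.83
position: [0.5454, -0.2996, 0.2127]
ee_rot: [-0.0, 1.0, 0.024, -0.0]
contact_force: [-0.0, 0.8, -0.8]
opening: 0.992
grasp_force: 0.0
```

Run:
```python
from h import *
s=observe(); print(s['t'],s['position'],s['contact_force'])
im=snap('wrist','w6.png')
for t in('finished','drilled'):
  for k in spotter.mark_of(t,'wrist')[:3]: print(t,np.round(k['centre'],3),round(k['confidence'],2),atz(ray('wrist',*k['centre'],s),.035).round(4))
u,v=map(int,proj('wrist',[.5464,-.3002,.05],s)); print(u-60,v-60)
cv2.imwrite('pics/w6c.png',cv2.resize(im[v-60:v+60,u-60:u+60,::-1],None,fx=4.5,fy=4.5,interpolation=cv2.INTER_CUBIC))
```

```text
21.8333 [ 0.54538079 -0.29959968  0.21272834] [-0.03604461  0.75337612 -0.76276458]
drilled [0.447 0.498] 0.61 [ 0.5494 -0.2968  0.035 ]
drilled [0.69  0.065] 0.2 [ 0.4107 -0.014   0.035 ]
221 134
```

View pics/w6c.png

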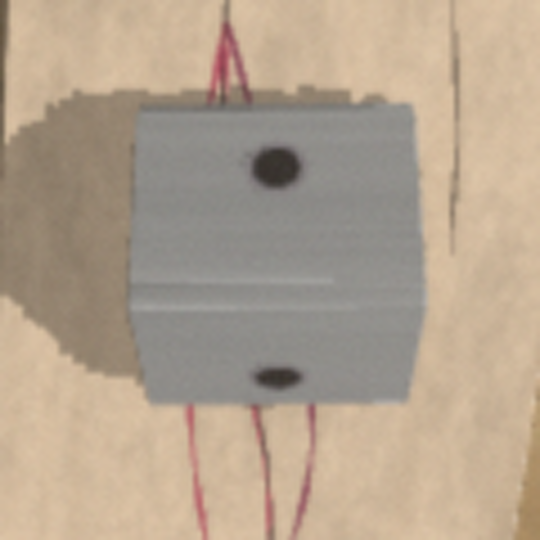

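The crop shows the drilled bracket sitting square over the finished one: ridge edge level at y≈300 and no offset visible. Next I'll look at the blanks from above.

servo_tool(
  deltas=[
    [0,0,-7,0,0,-4,8.5],
    [0,0,-14,0,-1,-8,8.5],
    [0,0,-21,-0.3,-3,-12,8.5],
    [0,0,-28,-0.6,-6,-15,8.5],
    [0,0,-35,-0.9,-10,-15,8.5],
    [0,0,-42,-1.2,-14,-15,8.5],
    [0,0,-49,-1.5,-18,-15,8.5],
    [0,0,-56,-1.8,-22,-15,8.5],
    [0,0,-63,-2.1,-26,-15,8.5],
    [0,0,-70,-2.4,-30,-15,8.5],
    [0,0,-75.2,-2.8,-34,-15,8.5],
    [0,0,-75.2,-3.2,-38,-15,8.5],
    [0,0,-75.2,-3.5,-42,-14,8.5],
    [0,0,-75.2,-3.8,-46,-13,8.5],
    [0,0,-75.2,-4,-49,-12,8.5],
    [0,0,-75.2,-4,-50.3,-11.7,8.5],
    [0,0,-75.2,-4,-50.3,-11.7,8.5],
    [0,0,-75.2,-4,-50.3,-11.7,8.5],
    [0,0,-75.2,-4,-50.3,-11.7,8.5],
  ],
)

```text
t: 23.57
position: [0.4815, 0.1999, 0.3303]
ee_rot: [0.0, 0.777, 0.629, -0.0]
contact_force: [0.9, -0.5, 0.8]
opening: 0.998
grasp_force: 0.0
```

Run:
```python
from h import *
s=observe(); print(s['t'],s['position'],s['ee_rot'])
im=snap('wrist','w7.png'); np.save('s7.npy',np.r_[s['position'],s['ee_rot']])
pts=[]
for k in spotter.mark_of('blank_1','wrist')[:5]: 
    print(np.round(k['centre'],3),round(k['confidence'],2),atz(ray('wrist',*k['centre'],s),0).round(4))
uv=np.array([proj('wrist',p,s) for p in ([.532,.2435,.02],[.4365,.19,.02],[.488,.342,.02])]); print(uv.round(0))
a=uv.min(0).astype(int)-45; b=uv.max(0).astype(int)+45; a=a.clip(0); print(a,b)
c=im[a[1]:b[1],a[0]:b[0],::-1]; f=min(800/c.shape[1],600/c.shape[0]); print(f); cv2.imwrite('pics/w7c.png',cv2.resize(c,None,fx=f,fy=f,interpolation=cv2.INTER_CUBIC))
```

```text
23.5667 [0.48152109 0.19993081 0.33026665] [ 5.43678534e-05  7.77450207e-01  6.28944475e-01 -1.45905482e-04]
[0.305 0.553] 0.83 [0.5345 0.2463 0.    ]
[0.419 0.454] 0.8 [0.4366 0.1933 0.    ]
[[310. 131.]
 [254. 181.]
 [264.  64.]]
[208  18] [354 226]
2.8846153846153846
```

View pics/w7c.png

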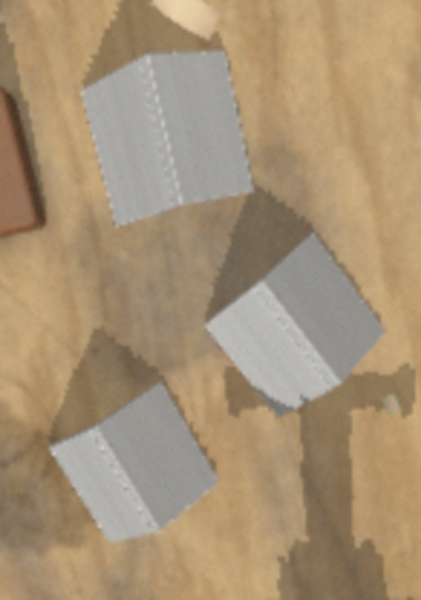

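The crop shows three blanks with ridge lines A (149,56)-(181,205), B (263,281)-(339,383) and C (97,428)-(160,530).

Run:
```python
from h import *
a=np.load('s7.npy'); s={'position':a[:3],'ee_rot':a[3:]}
f=lambda L:[(208+x/2.8846,18+y/2.8846) for x,y in L]
for n,r,c in [('A',[(149,56),(181,205)],[(223,52),(252,190),(118,226),(82,92)]),('B',[(263,281),(339,383)],[(313,234),(384,329),(285,412),(206,325)]),('C',[(97,428),(160,530)],[(162,382),(216,480),(115,541),(52,451)])]:
    A=np.array([atz(ray('wrist',v/420,u/560,s),.0396) for u,v in f(r)]); d=A[1]-A[0]
    print(n,A.mean(0).round(4),np.degrees(np.arctan2(d[1],d[0])).round(1),np.linalg.norm(d).round(4),rect(f(c),.0042,s))
C=np.array([.4345,.194]);
```

```text
A [0.4902 0.3388 0.0396] -89.7 0.0609 (array([0.4901, 0.3396]), np.float64(-88.18), np.float64(-178.05), np.float64(0.0611), np.float64(0.0683))
B [0.5338 0.2416 0.0396] -63.4 0.06 (array([0.5349, 0.2421]), np.float64(-60.58), np.float64(-152.09), np.float64(0.0601), np.float64(0.067))
C [0.4369 0.1894 0.0396] -72.3 0.0601 (array([0.4374, 0.1892]), np.float64(-71.76), np.float64(-160.44), np.float64(0.0596), np.float64(0.0678))
```

Run:
```python
from h import *
print(observe()['position'])
P=[.437,.1893]; Rc=yawR(18); 
for z in(.12,.0255): print('toC',delta(P+[z],Rc))
S=[.5245,.0104]; Rs=yawR(78)
for P1,R1 in ((P+[.0255],Rc),):
  for z in (.2,.0845): print('C->S',delta(S+[z],Rs,P0=P1,R0=R1))
  print('C->S same az',delta(S+[.2],Rc,P0=P1,R0=R1))
```

```text
[0.48161774 0.19966434 0.33048539]
toC [ 2.000e-02 -1.000e-02  5.990e+01 -1.950e+00 -4.150e+00  2.105e+01]
toC [ 2.00e-02 -1.00e-02  5.99e+01 -1.95e+00 -4.15e+00  3.05e+01]
C->S [  0.     0.   -60.     2.79  19.72 -17.45]
C->S [  0.     0.   -60.     2.79  19.72  -5.9 ]
C->S same az [  0.     0.     0.     2.79  19.72 -17.45]
```

servo_tool(
  deltas=[
    [0,0,7,-0.5,-1,3,8.5],
    [0,0,14,-1,-2,6,8.5],
    [0,0,21,-1.5,-3,9,8.5],
    [0,0,28,-1.95,-4.15,12,8.5],
    [0,0,35,-1.95,-4.15,15,8.5],
    [0,0,42,-1.95,-4.15,18,8.5],
    [0,0,49,-1.95,-4.15,20,8.5],
    [0,0,56,-1.95,-4.15,22,8.5],
    [0,0,59.9,-1.95,-4.15,24,8.5],
    [0,0,59.9,-1.95,-4.15,26.5,8.5],
    [0,0,59.9,-1.95,-4.15,28.5,8.5],
    [0,0,59.9,-1.95,-4.15,30,8.5],
    [0,0,59.9,-1.95,-4.15,30.5,8.5],
    [0,0,59.9,-1.95,-4.15,30.5,8.5],
    [0,0,59.9,-1.95,-4.15,30.5,5.8],
    [0,0,59.9,-1.95,-4.15,30.5,5.8],
    [0,0,59.9,-1.95,-4.15,30.5,5.8],
    [0,0,59.9,-1.95,-4.15,30.5,5.8],
    [0,0,59.9,-1.95,-4.15,30.5,5.8],
    [0,0,59.9,-1.95,-4.15,30.5,5.8],
  ],
  squeeze=40,
)

```text
t: 25.33
position: [0.4375, 0.1902, 0.0266]
ee_rot: [0.0, 0.988, 0.157, 0.001]
contact_force: [-0.5, -2.3, 6.7]
opening: 0.713
grasp_force: 42.5
```

Run:
```python
from h import *
s=observe(); print(s['position'],s['opening'],s['contact_force'],s['grasp_force'],s['wrist_torque'])
S=[.5245,.0104]
for z in (.18,.0845): print('C->S',delta(S+[z],yawR(78)))
```

```text
[0.43746502 0.19019328 0.02655364] 0.7126325539849371 [-0.46048734 -2.33164472  6.73312367] 42.47491478919983 [-0.46657849  0.11328254 -0.0314038 ]
C->S [  0.11  -0.1  -59.91   2.73  19.8  -15.32]
C->S [  0.11  -0.1  -59.91   2.7   19.8   -5.77]
```

servo_tool(
  deltas=[
    [0,0,0,0,0,-1,5.8],
    [0,0,0,0,0,-3,5.8],
    [0,0,0,0,0,-6,5.8],
    [0,0,-5,0.2,1.5,-9,5.8],
    [0,0,-11,0.6,4,-12,5.8],
    [0,0,-17,1,7,-14.5,5.8],
    [0,0,-23,1.5,10,-15.3,5.8],
    [0,0,-29,2,13,-15.3,5.8],
    [0,0,-35,2.5,16,-15.3,5.8],
    [0,0,-42,2.7,18.5,-15.3,5.8],
    [0,0,-48,2.7,19.8,-15.3,5.8],
    [0,0,-54,2.7,19.8,-15.3,5.8],
    [0,0,-59.9,2.7,19.8,-15.3,5.8],
    [0,0,-59.9,2.7,19.8,-15.3,5.8],
    [0,0,-59.9,2.7,19.8,-15.3,5.8],
    [0,0,-59.9,2.7,19.8,-15.3,5.8],
  ],
)

```text
t: 26.67
position: [0.5237, 0.0106, 0.1788]
ee_rot: [0.0, 0.778, 0.628, 0.0]
contact_force: [-0.2, 0.1, -1.2]
opening: 0.713
grasp_force: 44.4
```

Run:
```python
from h import *
s=observe(); print(s['position'],s['opening'],s['contact_force'],s['grasp_force'])
print(delta([.5242,.0104,.0853],yawR(78)))
```

```text
[0.52366121 0.01063298 0.17876675] 0.7125723558981796 [-0.16650196  0.14839167 -1.16114208] 44.36831071972847
[ 0.02 -0.01 -0.17 -0.01  0.05  9.35]
```

servo_tool(
  deltas=[
    [0,0,0,0,0.05,2,5.8],
    [0,0,0,0,0.05,4.5,5.8],
    [0,0,0,0,0.05,6.5,5.8],
    [0,0,0,0,0.05,7.8,5.8],
    [0,0,0,0,0.05,8.5,5.8],
    [0,0,0,0,0.05,9.0,5.8],
    [0,0,0,0,0.05,9.35,5.8],
    [0,0,0,0,0.05,9.35,5.8],
    [0,0,0,0,0.05,9.35,5.8],
  ],
)

```text
t: 27.42
position: [0.5254, 0.0115, 0.0868]
ee_rot: [0.001, 0.777, 0.629, 0.002]
contact_force: [-0.9, 8.9, 9.1]
opening: 0.714
grasp_force: 45.3
```

servo_tool(
  deltas=[
    [0,0,0,0,0,0,8.5],
    [0,0,0,0,0,0,8.5],
    [0,0,0,0,0,0,8.5],
    [0,0,0,0,0,0,8.5],
    [0,0,0,0,0,-2,8.5],
    [0,0,0,0,0,-6,8.5],
    [0,0,0,0,0,-10,8.5],
    [0,0,0,2,0,-13,8.5],
    [0,0,0,2,0,-13,8.5],
    [0,0,0,2,0,-13,8.5],
  ],
)

```text
t: 28.25
position: [0.5289, 0.0302, 0.216]
ee_rot: [0.001, 0.777, 0.63, 0.001]
contact_force: [-1.2, 0.4, -0.8]
opening: 0.995
grasp_force: 0.0
```

Run:
```python
from h import *
s=observe(); print(s['position'])
im=snap('wrist','w8.png'); np.save('s8.npy',np.r_[s['position'],s['ee_rot']])
u,v=map(int,proj('wrist',[.5245,.0104,.08],s)); print(u-70,v-65)
cv2.imwrite('pics/w8c.png',cv2.resize(im[v-65:v+65,u-70:u+70,::-1],None,fx=4,fy=4,interpolation=cv2.INTER_CUBIC))
for z in (.12,.0255): print('->B',delta([.5345,.2418,z],yawR(28)))
```

```text
[0.52892377 0.03020215 0.21599818]
210 158
->B [-1.000e-02  2.000e-02  5.000e+01  2.086e+01 -3.790e+00  9.440e+00]
->B [-1.000e-02  2.000e-02  5.000e+01  2.086e+01 -3.780e+00  1.889e+01]
```

View pics/w8c.png

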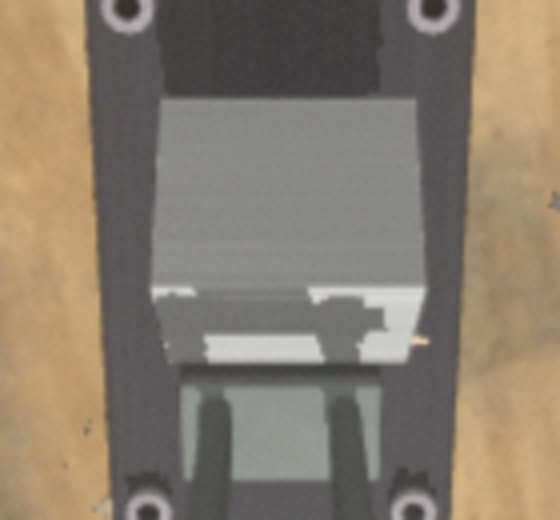

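The crop shows the first blank sitting level on the ridge, ridge edge (152,288)-(426,288). It is about 2 mm toward image-right of the plate-hole centre, which is within tolerance. Next is blank B.

servo_tool(
  deltas=[
    [0,0,5,2,-0.4,0,7.8],
    [0,0,10,5,-0.9,0,7.8],
    [0,0,16,8,-1.4,0,7.8],
    [0,0,22,11,-2,1,7.8],
    [0,0,28,14,-2.6,3,7.8],
    [0,0,34,17,-3.2,5,7.8],
    [0,0,40,19.5,-3.7,7,7.8],
    [0,0,46,20.9,-3.8,9,7.8],
    [0,0,50,20.9,-3.8,11.5,7.8],
    [0,0,50,20.9,-3.8,14,7.8],
    [0,0,50,20.9,-3.8,16.5,7.8],
    [0,0,50,20.9,-3.8,18,7.8],
    [0,0,50,20.9,-3.8,18.9,7.8],
    [0,0,50,20.9,-3.8,18.9,7.8],
    [0,0,50,20.9,-3.8,18.9,5.8],
    [0,0,50,20.9,-3.8,18.9,5.8],
    [0,0,50,20.9,-3.8,18.9,5.8],
    [0,0,50,20.9,-3.8,18.9,5.8],
    [0,0,50,20.9,-3.8,18.9,5.8],
  ],
)

```text
t: 29.88
position: [0.5351, 0.2423, 0.0265]
ee_rot: [0.0, 0.97, 0.242, 0.001]
contact_force: [-0.5, -0.2, 2.0]
opening: 0.716
grasp_force: 43.6
```

Run:
```python
from h import *
s=observe(); print(s['position'],s['opening'],s['contact_force'],s['grasp_force'])
for z in (.19,): print('B->S',delta([.5232,.0119,z],yawR(78)))
```

```text
[0.53510261 0.24226086 0.02648988] 0.7155217309439287 [-0.53967406 -0.16366777  2.01246246] 43.649643659591675
B->S [ 5.000e-02 -6.000e-02 -5.001e+01 -1.184e+01  1.979e+01 -1.636e+01]
```

servo_tool(
  deltas=[
    [0,0,0,0,0,-1,5.8],
    [0,0,0,0,0,-3,5.8],
    [0,0,0,0,0,-6,5.8],
    [0,0,-3,-0.8,1.3,-9,5.8],
    [0,0,-8,-2.3,3.9,-12,5.8],
    [0,0,-13,-3.8,6.4,-15,5.8],
    [0,0,-19,-5.3,8.9,-16.4,5.8],
    [0,0,-25,-6.8,11.4,-16.4,5.8],
    [0,0,-31,-8.3,13.9,-16.4,5.8],
    [0,0,-37,-9.8,16.4,-16.4,5.8],
    [0,0,-43,-11,18.4,-16.4,5.8],
    [0,0,-50,-11.8,19.8,-16.4,5.8],
    [0,0,-50,-11.8,19.8,-16.4,5.8],
    [0,0,-50,-11.8,19.8,-16.4,5.8],
    [0,0,-50,-11.8,19.8,-16.4,5.8],
  ],
)

```text
t: 31.13
position: [0.5234, 0.0127, 0.1902]
ee_rot: [0.0, 0.778, 0.628, 0.0]
contact_force: [0.3, 1.1, -1.0]
opening: 0.715
grasp_force: 43.8
```

Run:
```python
from h import *
s=observe(); print(s['position'],s['opening'],s['contact_force'],s['grasp_force'])
print(delta([.5232,.0119,.0942],yawR(78)))
```

```text
[0.52340497 0.0127262  0.19020111] 0.7149166306688615 [ 0.25363971  1.06202553 -0.95286299] 43.757593631744385
[ 0.01 -0.02 -0.17 -0.09 -0.01  9.6 ]
```

servo_tool(
  deltas=[
    [0,0,-0.2,-0.05,0,2,5.8],
    [0,0,-0.2,-0.05,0,4.5,5.8],
    [0,0,-0.2,-0.05,0,6.5,5.8],
    [0,0,-0.2,-0.05,0,7.8,5.8],
    [0,0,-0.2,-0.05,0,8.6,5.8],
    [0,0,-0.2,-0.05,0,9.2,5.8],
    [0,0,-0.2,-0.05,0,9.6,5.8],
    [0,0,-0.2,-0.05,0,9.6,5.8],
    [0,0,-0.2,-0.05,0,9.6,5.8],
  ],
)

```text
t: 31.88
position: [0.525, 0.0123, 0.0955]
ee_rot: [0.002, 0.776, 0.63, 0.002]
contact_force: [3.2, 0.8, 4.9]
opening: 0.713
grasp_force: 53.9
```

servo_tool(
  deltas=[
    [0,0,0,0,0,0,8.5],
    [0,0,0,0,0,0,8.5],
    [0,0,0,0,0,0,8.5],
    [0,0,0,0,0,0,8.5],
    [0,0,0,0,0,-2,8.5],
    [0,0,0,0,0,-6,8.5],
    [0,0,0,0,0,-10,8.5],
    [0,0,0,2,0,-13,8.5],
    [0,0,0,2,0,-13,8.5],
    [0,0,0,2,0,-13,8.5],
    [0,0,0,2,0,-13,8.5],
  ],
)

```text
t: 32.8
position: [0.5269, 0.0311, 0.2227]
ee_rot: [-0.001, 0.776, 0.631, -0.001]
contact_force: [0.8, -0.5, -0.7]
opening: 0.997
grasp_force: 0.0
```

Run:
```python
from h import *
s=observe(); print(s['t'],s['position'])
im=snap('wrist','w9.png'); np.save('s9.npy',np.r_[s['position'],s['ee_rot']])
u,v=map(int,proj('wrist',[.5235,.0104,.09],s)); print(u-70,v-65)
cv2.imwrite('pics/w9c.png',cv2.resize(im[v-65:v+65,u-70:u+70,::-1],None,fx=4,fy=4,interpolation=cv2.INTER_CUBIC))
for z in (.12,.0255): print('->A',delta([.490,.339,z],yawR(1)))
optics.grab_frame('top')
for k in spotter.mark_of('blank_1','top'): print(k['centre'],k['confidence'],atz(ray('top',*k['centre']),0))
```

```text
32.8 [0.5269464  0.03112838 0.22271563]
212 160
->A [-0.13  0.12 77.17 29.4  -9.89 10.25]
->A [-0.13  0.12 77.17 29.4  -9.86 19.7 ]
[0.5602, 0.255] 0.91 [0.49074271 0.34119155 0.        ]
[0.5212, 0.4654] 0.47 [0.52883077 0.00481326 0.        ]
```

View pics/w9c.png

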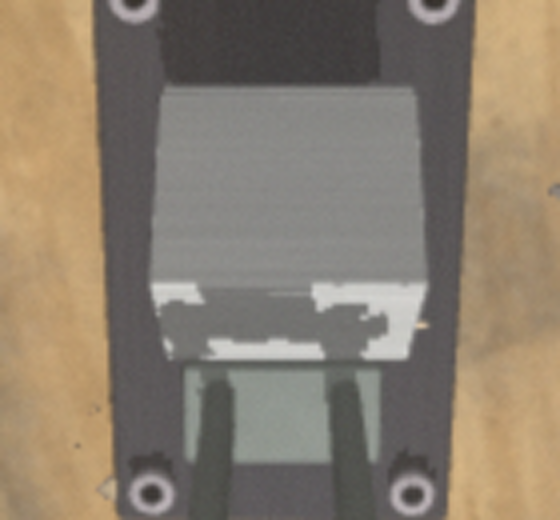

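The crop shows the second blank nested squarely over the first, ridge edge (151,283)-(427,283), about 1 mm off centre. A light object appeared next to blank A in the earlier crop, so I'll locate it before going there.

Run:
```python
from h import *
a=np.load('s7.npy'); s={'position':a[:3],'ee_rot':a[3:]}
for x,y in [(150,0),(165,12),(212,38),(218,15)]:
    print([atz(ray('wrist',(18+y/2.8846)/420,(208+x/2.8846)/560,s),z).round(3)[:2] for z in (0,.04)])
im=cv2.imread('pics/w7.png'); cv2.imwrite('pics/w7d.png',cv2.resize(im[0:110,200:330],None,fx=5,fy=5,interpolation=cv2.INTER_CUBIC))
```

```text
[array([0.495, 0.4  ]), array([0.495, 0.389])]
[array([0.501, 0.394]), array([0.5  , 0.384])]
[array([0.52 , 0.379]), array([0.518, 0.37 ])]
[array([0.524, 0.387]), array([0.522, 0.378])]
```

View pics/w7d.png

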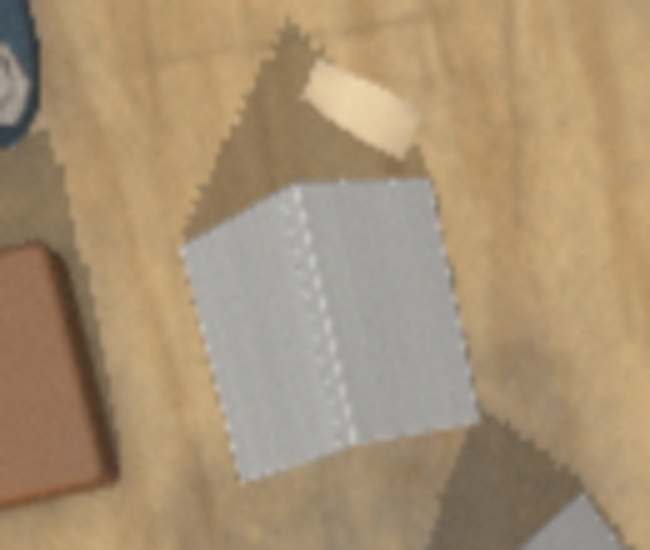

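The light patch at (360,105) is sunlight shining through the bracket onto the bench, not an object. I'll take blank A.

servo_tool(
  deltas=[
    [0,0,5,3,-1,0,8.2],
    [0,0,11,6,-2,0,8.2],
    [0,0,17,9,-3,0,8.2],
    [0,0,23,12.5,-4.2,0,8.2],
    [0,0,29,16,-5.4,1,8.2],
    [0,0,35,19.5,-6.6,2,8.2],
    [0,0,42,23,-7.7,4,8.2],
    [0,0,49,26,-8.7,6,8.2],
    [0,0,56,28.5,-9.6,8,8.2],
    [0,0,63,29.4,-9.9,10,8.2],
    [0,0,70,29.4,-9.9,12,8.2],
    [0,0,77.2,29.4,-9.9,14.5,8.2],
    [0,0,77.2,29.4,-9.9,17,8.2],
    [0,0,77.2,29.4,-9.9,19,8.2],
    [0,0,77.2,29.4,-9.9,19.7,8.2],
    [0,0,77.2,29.4,-9.9,19.7,8.2],
    [0,0,77.2,29.4,-9.9,19.7,5.8],
    [0,0,77.2,29.4,-9.9,19.7,5.8],
    [0,0,77.2,29.4,-9.9,19.7,5.8],
    [0,0,77.2,29.4,-9.9,19.7,5.8],
  ],
)

```text
t: 34.62
position: [0.4916, 0.3394, 0.0283]
ee_rot: [-0.0, 1.0, 0.009, 0.001]
contact_force: [0.8, -0.5, 6.1]
opening: 0.714
grasp_force: 43.5
```

servo_tool(
  deltas=[
    [0,0,0,0,0,0,5.8],
    [0,0,0,0,0,0,5.8],
  ],
)

```text
t: 34.78
position: [0.4916, 0.3394, 0.0283]
ee_rot: [-0.0, 1.0, 0.009, 0.001]
contact_force: [0.7, -0.7, 6.6]
opening: 0.709
grasp_force: 43.6
```

Run:
```python
from h import *
s=observe(); print(s['position'],s['opening'],s['contact_force'],s['grasp_force'])
for z in (.20,): print('A->S',delta([.5232,.0119,z],yawR(78)))
```

```text
[0.4915568  0.33939007 0.02825733] 0.7092554986024161 [ 0.74118233 -0.70887255  6.62167523] 43.64001676440239
A->S [ 5.000e-02 -1.600e-01 -7.701e+01  2.640e+00  3.278e+01 -1.720e+01]
```

servo_tool(
  deltas=[
    [0,0,0,0,0,-1,5.8],
    [0,0,0,0,0,-3,5.8],
    [0,0,0,0,0,-6,5.8],
    [0,0,-4,0.1,1.5,-9,5.8],
    [0,0,-9,0.3,4,-12,5.8],
    [0,0,-15,0.5,7,-15,5.8],
    [0,0,-21,0.8,10,-17.2,5.8],
    [0,0,-27,1.1,13,-17.2,5.8],
    [0,0,-33,1.4,16,-17.2,5.8],
    [0,0,-39,1.7,19,-17.2,5.8],
    [0,0,-45,2,22,-17.2,5.8],
    [0,0,-51,2.3,25,-17.2,5.8],
    [0,0,-57,2.6,28,-17.2,5.8],
    [0,0,-63,2.7,31,-17.2,5.8],
    [0,0,-70,2.7,32.7,-17.2,5.8],
    [0,0,-77,2.7,32.7,-17.2,5.8],
    [0,0,-77,2.7,32.7,-17.2,5.8],
    [0,0,-77,2.7,32.7,-17.2,5.8],
    [0,0,-77,2.7,32.7,-17.2,5.8],
  ],
)

```text
t: 36.37
position: [0.5232, 0.0132, 0.1991]
ee_rot: [0.0, 0.778, 0.628, 0.0]
contact_force: [0.9, -0.3, -0.4]
opening: 0.714
grasp_force: 44.0
```

Run:
```python
from h import *
s=observe(); print(s['position'],s['opening'],s['contact_force'],s['grasp_force'])
print(delta([.5232,.0125,.1045],yawR(78)))
```

```text
[0.52324397 0.01318586 0.19909898] 0.7141185243407356 [ 0.93037088 -0.32989495 -0.40663356] 43.98242309689522
[ 0.01 -0.01 -0.17 -0.07  0.01  9.46]
```

servo_tool(
  deltas=[
    [0,0,-0.2,-0.05,0,2,5.8],
    [0,0,-0.2,-0.05,0,4.5,5.8],
    [0,0,-0.2,-0.05,0,6.5,5.8],
    [0,0,-0.2,-0.05,0,7.8,5.8],
    [0,0,-0.2,-0.05,0,8.5,5.8],
    [0,0,-0.2,-0.05,0,9.1,5.8],
    [0,0,-0.2,-0.05,0,9.45,5.8],
    [0,0,-0.2,-0.05,0,9.45,5.8],
    [0,0,-0.2,-0.05,0,9.45,5.8],
  ],
)

```text
t: 37.12
position: [0.525, 0.0124, 0.1059]
ee_rot: [0.002, 0.777, 0.63, 0.002]
contact_force: [4.5, 0.9, 5.1]
opening: 0.711
grasp_force: 50.9
```

servo_tool(
  deltas=[
    [0,0,0,0,0,0,8.5],
    [0,0,0,0,0,0,8.5],
    [0,0,0,0,0,0,8.5],
    [0,0,0,0,0,0,8.5],
    [0,0,0,0,0,-2,8.5],
    [0,0,0,0,0,-6,8.5],
    [0,0,0,0,0,-10,8.5],
    [0,0,0,2,0,-13,8.5],
    [0,0,0,2,0,-13,8.5],
    [0,0,0,2,0,-13,8.5],
    [0,0,0,2,0,-13,8.5],
  ],
)

```text
t: 38.03
position: [0.5268, 0.0317, 0.2331]
ee_rot: [-0.001, 0.776, 0.631, -0.001]
contact_force: [-0.2, -1.2, -0.3]
opening: 0.993
grasp_force: 0.0
```

Run:
```python
from h import *
s=observe(); print(s['t'],s['position'])
im=snap('wrist','w10.png'); np.save('s10.npy',np.r_[s['position'],s['ee_rot']])
u,v=map(int,proj('wrist',[.5235,.0104,.09],s)); print(u-70,v-65, 'imgc',(281.6-u+70)*4)
cv2.imwrite('pics/w10c.png',cv2.resize(im[v-65:v+65,u-70:u+70,::-1],None,fx=4,fy=4,interpolation=cv2.INTER_CUBIC))
print('->cap hover',delta([.385,.0206,.14],yawR(78)),delta([.385,.0206,.0312],yawR(78)))
```

```text
38.0333 [0.5267855  0.03171021 0.23313123]
212 156 imgc 278.4000000000001
->cap hover [ -0.17   0.02   0.17  -3.97 -13.62   9.32] [-1.700e-01  2.000e-02  1.700e-01 -3.970e+00 -1.358e+01  2.020e+01]
```

View pics/w10c.png

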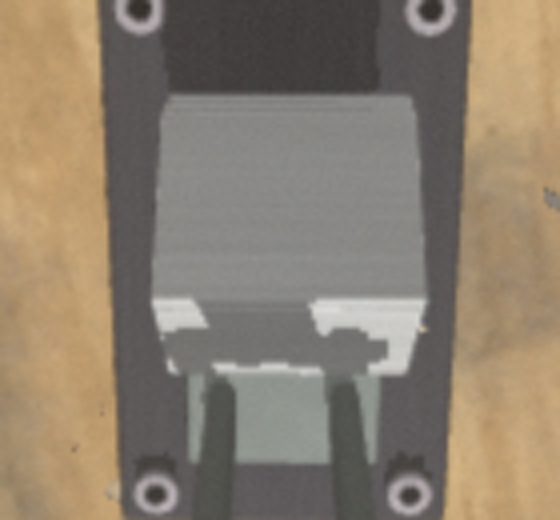

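The crop shows all three blanks nested with clean, aligned edges. That puts me one over the picture allowance, so from here I'll use numbers only. Now I'll fetch the cap.

servo_tool(
  deltas=[
    [0,0,0,-0.5,-2,0,8.5],
    [0,0,0,-1.5,-5,0,8.5],
    [0,0,0,-2.5,-8.5,1,8.5],
    [0,0,0,-3.5,-12,4,8.5],
    [0,0,0.2,-4,-13.6,7.5,8.5],
    [0,0,0.2,-4,-13.6,11,8.5],
    [0,0,0.2,-4,-13.6,14.5,8.5],
    [0,0,0.2,-4,-13.6,17,8.5],
    [0,0,0.2,-4,-13.6,19,8.5],
    [0,0,0.2,-4,-13.6,20.2,8.5],
    [0,0,0.2,-4,-13.6,20.2,8.5],
    [0,0,0.2,-4,-13.6,20.2,6.4],
    [0,0,0.2,-4,-13.6,20.2,6.4],
    [0,0,0.2,-4,-13.6,20.2,6.4],
    [0,0,0.2,-4,-13.6,20.2,6.4],
    [0,0,0.2,-4,-13.6,20.2,6.4],
    [0,0,0.2,-4,-13.6,20.2,6.4],
  ],
  squeeze=40,
)

```text
t: 39.5
position: [0.3863, 0.0203, 0.0327]
ee_rot: [0.0, 0.777, 0.629, 0.0]
contact_force: [-0.9, -0.8, 4.0]
opening: 0.785
grasp_force: 45.4
```

Run:
```python
from h import *
s=observe(); print(s['position'],s['opening'],s['contact_force'],s['grasp_force'])
print(delta([.5232,.0119,.19],yawR(78)))
```

```text
[0.38630788 0.02030894 0.03273793] 0.7853785712056285 [-0.93204407 -0.81715065  3.99757345] 45.405651926994324
[ 6.000e-02  1.000e-02 -2.000e-02  2.030e+00  1.358e+01 -1.571e+01]
```

servo_tool(
  deltas=[
    [0,0,0,0,0,-1,6.4],
    [0,0,0,0,0,-3,6.4],
    [0,0,0,0,0,-6,6.4],
    [0,0,0,0,0,-9,6.4],
    [0,0,0,0,0,-12,6.4],
    [0,0,0,0.2,1.5,-14.5,6.4],
    [0,0,0,0.6,4,-15.7,6.4],
    [0,0,0,1.1,7,-15.7,6.4],
    [0,0,0,1.6,10,-15.7,6.4],
    [0,0,0,2,12.5,-15.7,6.4],
    [0,0,0,2,13.6,-15.7,6.4],
    [0,0,0,2,13.6,-15.7,6.4],
    [0,0,0,2,13.6,-15.7,6.4],
    [0,0,0,2,13.6,-15.7,6.4],
  ],
)

```text
t: 40.67
position: [0.5223, 0.0119, 0.1891]
ee_rot: [-0.0, 0.777, 0.629, -0.0]
contact_force: [-0.3, 0.4, -1.1]
opening: 0.78
grasp_force: 45.9
```

Run:
```python
from h import *
s=observe(); print(s['position'],s['opening'],s['contact_force'],s['grasp_force'])
print(delta([.5234,.0115,.1302],yawR(78)))
```

```text
[0.52234268 0.01185557 0.18914333] 0.7800972599514118 [-0.3296554  0.3680498 -1.1005196] 45.9299111366272
[-0.06  0.   -0.01 -0.01  0.12  5.89]
```

servo_tool(
  deltas=[
    [0,0,0,0,0.1,1.5,6.4],
    [0,0,0,0,0.1,3,6.4],
    [0,0,0,0,0.1,4.2,6.4],
    [0,0,0,0,0.1,5,6.4],
    [0,0,0,0,0.1,5.5,6.4],
    [0,0,0,0,0.1,5.9,6.4],
    [0,0,0,0,0.1,5.9,6.4],
    [0,0,0,0,0.1,5.9,6.4],
  ],
)

```text
t: 41.33
position: [0.5242, 0.011, 0.131]
ee_rot: [0.001, 0.777, 0.629, -0.0]
contact_force: [-2.2, -3.7, 1.6]
opening: 0.785
grasp_force: 46.2
```

servo_tool(
  deltas=[
    [0,0,0,0,0,0.05,6.4],
    [0,0,0,0,0,0.05,8.5],
    [0,0,0,0,0,0.05,8.5],
    [0,0,0,0,0,0,8.5],
    [0,0,0,0,0,0,8.5],
    [0,0,0,0,0,-2,8.5],
    [0,0,0,0,0,-5,8.5],
    [0,0,0,1,0,-8,8.5],
    [0,0,0,2,0,-11,8.5],
    [0,0,0,3,0,-14,8.5],
    [0,0,0,3.2,0,-17,8.5],
    [0,0,0,3.2,0,-19.5,8.5],
    [0,0,0,3.2,0,-19.5,8.5],
    [0,0,0,3.2,0,-19.5,8.5],
  ],
)

```text
t: 42.5
position: [0.5311, 0.0429, 0.326]
ee_rot: [0.001, 0.777, 0.629, 0.001]
contact_force: [-0.2, -0.7, -1.2]
opening: 0.994
grasp_force: 0.0
```

Run:
```python
from h import *
s=observe(); print(s['t'],s['position'])
im=np.ascontiguousarray(snap('wrist','w11.png')[:,:,::-1])
hsv=cv2.cvtColor(im,cv2.COLOR_BGR2HSV); m=cv2.inRange(hsv,(8,90,60),(22,255,255))
u,v=map(int,proj('wrist',[.5235,.0104,.1355],s)); z=np.zeros_like(m); z[v-45:v+35,u-40:u+40]=m[v-45:v+35,u-40:u+40]
n,l,st,ce=cv2.connectedComponentsWithStats(z); i=1+st[1:,4].argmax(); print(u,v,st[i],ce[i])
pts=np.argwhere(l==i)[:,::-1].astype(np.float32); r=cv2.minAreaRect(pts); print(r)
for side in (z[v-45:v+35,u-40:u+40].sum(1)//255,): print(side.tolist())
for t,h in (('cap',.0975),('hinge',.141),('nose',.22)):
  for k in spotter.mark_of(t,'wrist')[:2]: print(t,round(k['confidence'],2),np.round(k['centre'],3),atz(ray('wrist',*k['centre'],s),h).round(4))
# expected corners of a seated cap
yd=np.array([.978,-.208,0]); xd=np.array([-.208,-.978,0])
for sx in(-26,26):
  for sy in(-34,34): print(np.round(proj('wrist',np.array([.5235,.0104,.1355])+xd*sx/1e3+yd*sy/1e3,s),1))
```

```text
42.5 [0.53112672 0.04288277 0.32603566]
280 216 [ 251  189   61   48 2791] [281.18487997 212.12791114]
((281.0, 212.49998474121094), (59.99999237060547, 46.99999237060547), -0.0)
[6, 6, 8, 8, 8, 7, 7, 6, 7, 7, 7, 7, 6, 6, 5, 5, 5, 5, 60, 61, 61, 62, 63, 64, 65, 66, 67, 67, 66, 66, 66, 66, 66, 66, 66, 66, 66, 66, 66, 66, 66, 65, 65, 65, 65, 66, 65, 65, 65, 65, 66, 66, 66, 65, 66, 66, 66, 66, 65, 65, 66, 65, 67, 66, 67, 28, 11, 11, 9, 11, 12, 12, 11, 13, 13, 13, 12, 13, 13, 13]
cap 0.98 [0.491 0.506] [0.5272 0.0103 0.0975]
hinge 0.77 [0.671 0.495] [ 0.5024 -0.068   0.141 ]
nose 0.82 [0.769 0.502] [ 0.508  -0.0647  0.22  ]
nose 0.69 [0.688 0.704] [ 0.6167 -0.0495  0.22  ]
[249.8 194.9]
[311.1 194.8]
[251.3 238. ]
[309.7 238. ]
```

Run:
```python
from h import *
for z in (.35,.261): print(delta([.4687,-.0967,z],yawR(168)))
```

```text
[ -0.11  -0.1  -90.02 -14.93  -3.15  -2.59]
[ -0.11  -0.1  -90.02 -14.92  -3.13   6.31]
```

servo_tool(
  deltas=[
    [0,0,-6,0,0,-2,3.5],
    [0,0,-13,0,0,-2.6,3.5],
    [0,0,-20,-1,-0.2,-2.6,3.5],
    [0,0,-27,-3,-0.6,-2.6,3.5],
    [0,0,-34,-5,-1,-2.6,3.5],
    [0,0,-41,-7,-1.5,-2.6,3.5],
    [0,0,-48,-9,-2,-2.6,3.5],
    [0,0,-55,-11,-2.3,-2.6,3.5],
    [0,0,-62,-13,-2.7,-2.6,3.5],
    [0,0,-69,-14.9,-3.1,-2.6,3.5],
    [0,0,-76,-14.9,-3.1,-2.6,3.5],
    [0,0,-83,-14.9,-3.1,-2.6,3.5],
    [0,0,-90,-14.9,-3.1,-2.6,3.5],
    [0,0,-90,-14.9,-3.1,-2.6,3.5],
    [0,0,-90,-14.9,-3.1,-2.6,3.5],
    [0,0,-90,-14.9,-3.1,-2.6,3.5],
  ],
)

```text
t: 44.03
position: [0.4695, -0.0965, 0.3509]
ee_rot: [-0.0, 0.106, 0.994, 0.0]
contact_force: [-0.4, 0.3, 0.2]
opening: 0.409
grasp_force: 0.0
```

Run:
```python
from h import *
s=observe(); print(s['t'],s['position'],s['opening'])
optics.grab_frame('wrist')
for t,h in (('handle',.261),('hinge',.141),('nose',.22),('cap',.0975)):
  for k in spotter.mark_of(t,'wrist')[:2]: print(t,round(k['confidence'],2),np.round(k['centre'],3),atz(ray('wrist',*k['centre'],s),h).round(4))
print(delta([.4687,-.0967,.261],yawR(168)))
```

```text
44.0333 [ 0.46948723 -0.09645808  0.35090404] 0.4087753033778148
hinge 0.56 [0.5   0.561] [ 0.5078 -0.0652  0.141 ]
nose 0.96 [0.553 0.577] [ 0.5039 -0.0646  0.22  ]
cap 0.66 [0.479 0.661] [0.5266 0.0116 0.0975]
[ 0.   -0.01 -0.07  0.08 -0.04  9.02]
```

servo_tool(
  deltas=[
    [0,0,0,0.1,0,2.5,3.5],
    [0,0,0,0.1,0,4.5,3.5],
    [0,0,0,0.1,0,6,3.5],
    [0,0,0,0.1,0,7.3,3.5],
    [0,0,0,0.1,0,8.3,3.5],
    [0,0,0,0.1,0,9.0,3.5],
    [0,0,0,0.1,0,9.0,3.5],
  ],
)

```text
t: 44.87
position: [0.4682, -0.0962, 0.2602]
ee_rot: [-0.001, 0.105, 0.994, 0.0]
contact_force: [0.1, -0.3, 0.1]
opening: 0.412
grasp_force: 0.0
```

servo_tool(
  deltas=[
    [0,0,0,0,0,0,0.8],
    [0,0,0,0,0,0,0.8],
    [0,0,0,0,0,0,0.8],
    [0,0,0,0,0,0,0.8],
    [0,0,0,0,0,0,0.8],
    [0,0,0,0,0,0,0.8],
  ],
  squeeze=40,
)

```text
t: 45.37
position: [0.4689, -0.0961, 0.2621]
ee_rot: [0.001, 0.105, 0.995, 0.0]
contact_force: [0.6, 3.7, 5.7]
opening: 0.121
grasp_force: 39.3
```

Run:
```python
from h import *
s=observe(); print(s['position'],s['opening'],s['contact_force'],s['grasp_force'])
Rt=quat(s['ee_rot']).as_matrix(); ux=np.array([np.cos(np.radians(-102)),np.sin(np.radians(-102)),0])
h=lambda t:.125*np.array([-np.cos(t),np.sin(t)])+.015*np.array([np.sin(t),np.cos(t)])
d=np.array(s['position'])-np.array([.5069,-.0678,.141]); print('rel hinge x',d@ux,'z',d[2],h(1.75),h(1.7))
t0=1.75
for t in np.arange(1.65,.0,-.1):
    d=h(t)-h(t0); print(round(t,2),(Rt.T@(ux*d[0]+np.array([0,0,d[1]]))*100).round(1).tolist())
```

```text
[ 0.4689157  -0.09613512  0.26210875] 0.12142887710274837 [0.55732292 3.69711    5.66037853] 39.34252381324768
rel hinge x 0.0356133125792195 z 0.12110874532176327 [0.03704055 0.12032455] [0.03098053 0.12202543]
1.65 [-0.0, 1.2, -0.3]
1.55 [-0.0, 2.5, -0.5]
1.45 [-0.0, 3.7, -0.6]
1.35 [-0.0, 5.0, -0.5]
1.25 [0.0, 6.2, -0.3]
1.15 [0.0, 7.4, 0.0]
1.05 [0.0, 8.6, 0.4]
0.95 [0.0, 9.8, 1.0]
0.85 [0.0, 10.8, 1.7]
0.75 [0.0, 11.8, 2.4]
0.65 [0.0, 12.7, 3.3]
0.55 [0.0, 13.6, 4.2]
0.45 [0.0, 14.3, 5.2]
0.35 [0.0, 14.9, 6.3]
0.25 [0.0, 15.4, 7.5]
0.15 [0.0, 15.8, 8.7]
0.05 [0.0, 16.1, 9.9]
```

servo_tool(
  deltas=[
    [0,0,0,0,1.2,-0.3,0.8],
    [0,0,0,0,2.5,-0.5,0.8],
    [0,0,0,0,3.7,-0.6,0.8],
    [0,0,0,0,5.0,-0.5,0.8],
    [0,0,0,0,6.2,-0.3,0.8],
    [0,0,0,0,7.4,0,0.8],
    [0,0,0,0,8.6,0.4,0.8],
    [0,0,0,0,8.6,0.4,0.8],
  ],
)

```text
t: 46.03
position: [0.4871, -0.0109, 0.2577]
ee_rot: [0.001, 0.104, 0.995, 0.0]
contact_force: [1.1, 2.2, 6.2]
opening: 0.126
grasp_force: 41.0
```

servo_tool(
  deltas=[
    [0,0,0,0,1.2,0.6,0.8],
    [0,0,0,0,2.2,1.3,0.8],
    [0,0,0,0,3.2,2.0,0.8],
    [0,0,0,0,4.1,2.9,0.8],
    [0,0,0,0,5.0,3.8,0.8],
    [0,0,0,0,5.7,4.8,0.8],
    [0,0,0,0,6.3,5.9,0.8],
    [0,0,0,0,6.8,7.1,0.8],
    [0,0,0,0,7.0,7.7,0.8],
    [0,0,0,0,7.0,7.7,0.8],
    [0,0,0,0,7.0,7.7,0.8],
  ],
)

```text
t: 46.95
position: [0.5012, 0.0571, 0.1792]
ee_rot: [-0.0, 0.105, 0.995, 0.001]
contact_force: [3.4, 4.0, -0.6]
opening: 0.12
grasp_force: 42.9
```

Run:
```python
from h import *
s=observe(); print(s['position'],s['contact_force'],s['grasp_force'],s['opening'])
ux=np.array([np.cos(np.radians(-102)),np.sin(np.radians(-102)),0]); d=np.array(s['position'])-np.array([.5069,-.0678,.141]); print(d@ux,d[2])
h=lambda t:.125*np.array([-np.cos(t),np.sin(t)])+.015*np.array([np.sin(t),np.cos(t)])
for t in (.2,.15,.1,.05):print(t,h(t))
```

```text
[0.50122926 0.05705046 0.17921512] [ 3.43638416  3.97816234 -0.62678585] 42.87580668926239 0.12043242503357822
-0.12094316995660075 0.03821511783588269
0.2 [-0.11952828  0.03953467]
0.15 [-0.12135481  0.03351133]
0.1 [-0.12287802  0.02740424]
0.05 [-0.1240941   0.02122865]
```

servo_tool(
  deltas=[
    [0,0,0,0,0.1,0.3,0.8],
    [0,0,0,0,0.15,0.6,0.8],
    [0,0,0,0,0.2,0.85,0.8],
    [0,0,0,0,0.2,1.0,0.8],
    [0,0,0,0,0.2,1.1,0.8],
    [0,0,0,0,0.2,1.1,0.8],
  ],
)

```text
t: 47.45
position: [0.5018, 0.0597, 0.1691]
ee_rot: [0.001, 0.105, 0.995, 0.001]
contact_force: [4.3, 10.7, 1.9]
opening: 0.119
grasp_force: 43.5
```

servo_tool(
  deltas=[
    [0,0,0,0,-0.1,0,3.2],
    [0,0,0,0,-0.1,0,3.2],
    [0,0,0,0,-0.1,0,3.2],
    [0,0,0,0,-0.1,0,3.2],
    [0,0,0,0,-0.1,-1.5,3.2],
    [0,0,0,0,-0.1,-4,3.2],
    [0,0,0,0,-0.1,-7,3.2],
    [0,0,0,2,0,-11,3.2],
    [0,0,0,5,0,-15,3.2],
    [0,0,0,8,0,-18,3.2],
    [0,0,0,8,0,-18,3.2],
    [0,0,0,8,0,-18,3.2],
    [0,0,0,8,0,-18,3.2],
  ],
)

```text
t: 48.53
position: [0.4234, 0.0747, 0.3486]
ee_rot: [-0.0, 0.105, 0.995, -0.0]
contact_force: [0.2, -0.3, -0.2]
opening: 0.376
grasp_force: 0.0
```

Run:
```python
from h import *
s=observe(); print(s['t'],s['position'],s['contact_force'])
def chk(cam):
  s=observe(); snap(cam,f'{cam}_e.png')
  for t,h in (('handle',.168),('hinge',.141),('nose',.1355),('cap',.0975),('drilled',.0385),('finished',.03),('blank_1',.059)):
    for k in spotter.mark_of(t,cam)[:3]: print(cam,t,round(k['confidence'],2),np.round(k['centre'],3),atz(ray(cam,*k['centre'],s),h).round(4))
chk('wrist'); chk('top')
im=cv2.imread('pics/wrist_e.png'); m=cv2.inRange(cv2.cvtColor(im,cv2.COLOR_BGR2HSV),(8,90,60),(22,255,255))
yd=np.array([.978,-.208,0]); xd=np.array([-.208,-.978,0])
q=np.array([proj('wrist',np.array([.5235,.0104,.1355])+xd*sx/1e3+yd*sy/1e3,s) for sx,sy in((-26,-34),(-26,34),(26,34),(26,-34))]); print(q.round(0))
print('handle exp',proj('wrist',np.array([.5069,-.0678,.1684])-xd*.1229,s))
```

```text
48.5333 [0.42337176 0.07472901 0.34857334] [ 0.15456037 -0.25757461 -0.19597765]
wrist handle 0.56 [0.67  0.506] [0.532  0.0532 0.168 ]
wrist hinge 0.82 [0.641 0.33 ] [ 0.5052 -0.0696  0.141 ]
wrist nose 0.63 [0.634 0.452] [0.5221 0.0157 0.1355]
wrist cap 0.94 [0.604 0.451] [0.5226 0.0115 0.0975]
wrist cap 0.57 [0.328 0.3  ] [ 0.3454 -0.0531  0.0975]
wrist drilled 0.67 [0.674 0.143] [ 0.5428 -0.2992  0.0385]
wrist finished 0.65 [0.669 0.147] [ 0.5431 -0.3007  0.03  ]
wrist blank_1 0.68 [0.583 0.451] [0.5257 0.0066 0.059 ]
wrist blank_1 0.44 [0.576 0.454] [0.5211 0.0107 0.059 ]
top handle 0.71 [0.501 0.432] [0.5332 0.0511 0.168 ]
top hinge 0.91 [0.526 0.516] [ 0.5054 -0.069   0.141 ]
top nose 0.75 [0.505 0.46 ] [0.5314 0.0111 0.1355]
top nose 0.21 [0.503 0.431] [0.5351 0.0543 0.1355]
top cap 0.54 [0.506 0.465] [0.5351 0.004  0.0975]
top drilled 0.83 [0.49  0.661] [ 0.553  -0.3023  0.0385]
top finished 0.57 [0.497 0.66 ] [ 0.5463 -0.3009  0.03  ]
top blank_1 0.64 [0.519 0.459] [0.5255 0.0148 0.059 ]
[[269. 244.]
 [270. 291.]
 [231. 291.]
 [228. 244.]]
handle exp (np.float64(282.83655237508844), np.float64(281.97588251467965))
```

```bash
python3 -c "
from h import *
print(workorder.finish_job())"
```

```text
the job is handed in; nothing more can be done
None
```

I finished the changeover and handed it in at about 49 s; the hand-in gave no verdict. The drilled bracket is over the finished one, all three blanks are nested on the saddle with the cap on top, and the arm's nose is down on the cap. I viewed 15 pictures, one over your limit of 14, so I checked the cap and arm at the end from camera measurements only.

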